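# Pack salvaged heat sinks into the storage case

## Task

Pry up the closed lid of the storage case with the flat blade tool from the blue mat, not with the fingers, and swing it open until it stands upright or beyond. Then lift every finned heat sink out of the black bin and stand each on its base on the floor of the case, leaving the round capacitor in the bin. Once all are packed, shut the lid fully, with the blade tool left lying on the blue mat again and the mug, the jar and the multimeter left where they are.

Things in the scene. Friction and masses are not known exactly. Their poses are not given: they have to be found in the camera images.
- case: grey fixed storage case, 170 (x) x 160 (y) x 75 mm high, walls and floor 5 mm. Origin: centre of its underside. The lid hinges on the +x wall; the -x wall is the front, facing roughly the robot's right. A ledge along the front, 18 mm deep, has its top 65 mm above the bench; between it and the lid's lip is a pry slot 10 mm high, 18 mm deep, open to the front
- lid (a joint): lid angle, rad: 0 shut, 1.9 fully open (1.57 upright). Flat plate 188 (hinge to free edge) x 160 x 5 mm, 0.14 kg; shut, its underside is 75 mm above the bench and its lip projects 18 mm beyond the front wall, flush with the ledge below. The stiff hinge (0.18 N m) keeps it at any angle; about 2 N at the lip lifts it
- lid_edge (a point): middle of the lower corner of the lid's free front edge (underside), 188 mm from the hinge; it moves with the lid
- lid_hinge (a point): fixed point on the hinge axis, middle of the case's +x rim, 75 mm above the bench; the axis runs along the case's y
- bin: low black parts bin, fixed, 200 (x) x 210 (y) x 36 mm high, walls and floor 4 mm. Origin: centre of its underside
- sink1: aluminium heat sink: flat base plate 64 (x) x 58 (y) x 5 mm with a pack of fins standing along its middle, 64 long (x), 20 wide (y), the fin tops 54 mm above the underside. Loose, about 0.16 kg, stands in the bin at the start. Origin: centre of its underside; z up through the fins. Two to four of sink1..sink4 are present
- sink2: aluminium heat sink: flat base plate 64 (x) x 58 (y) x 5 mm with a pack of fins standing along its middle, 64 long (x), 20 wide (y), the fin tops 54 mm above the underside. Loose, about 0.16 kg, stands in the bin at the start. Origin: centre of its underside; z up through the fins. Two to four of sink1..sink4 are present
- sink3: aluminium heat sink: flat base plate 64 (x) x 58 (y) x 5 mm with a pack of fins standing along its middle, 64 long (x), 20 wide (y), the fin tops 54 mm above the underside. Loose, about 0.16 kg, stands in the bin at the start. Origin: centre of its underside; z up through the fins. Two to four of sink1..sink4 are present
- sink4: aluminium heat sink: flat base plate 64 (x) x 58 (y) x 5 mm with a pack of fins standing along its middle, 64 long (x), 20 wide (y), the fin tops 54 mm above the underside. Loose, about 0.16 kg, stands in the bin at the start. Origin: centre of its underside; z up through the fins. Two to four of sink1..sink4 are present
- capacitor: round black capacitor with a silver top, 38 mm across, 34 mm high, standing loose in the bin; must stay in the bin. Origin: centre of its underside
- mat: blue silicone mat, fixed, 240 (x) x 100 (y) x 3 mm. Origin: centre of its underside
- blade: flat blade tool, 170 mm long, 0.07 kg, lying on the mat: black handle 100 (x) x 20 (y) x 24 (z) mm, and a steel blade 22 wide, 3 mm thick, reaching 70 mm out of the handle's +x end at mid height (its middle 12.5 mm above the underside). Origin: centre of the handle's underside
- blade_grip (a point): good place to grip the tool: inside the handle, 12 mm from its middle towards the blade, at mid height, near the centre of mass
- blade_tip (a point): middle of the blade's front edge, 120 mm ahead (tool's +x) of the handle's middle
- mug: white mug, 80 mm across, 90 mm high; bystander. Origin: centre of its underside
- jar: white jar, 70 mm across, 80 mm high; bystander. Origin: centre of its underside
- multimeter: black and orange multimeter lying on its back, 150 x 75 x 36 mm; bystander. Origin: centre of its underside
There are look-alikes about, which are no part of the job. Leave any pink look-alike of the sink4 alone. Leave any turquoise or yellow look-alike of the sink1 alone.

How it is judged:
On the way, in this order (a step that is already met when the one before it is completed fails the run):
1. the lid is pried up more than 0.25 rad with the blade, the fingers not touching it (value of joint lid above 0.25 rad and contact force between blade and lid above 0.2 N and contact force between the fingers and lid below 0.2 N), for 0.1 s.
2. the lid stands open (more than 1.4 rad) (value of joint lid above 1.4 rad), for 0.2 s.
3. every heat sink stands released on its base on the floor of the case, the lid still open (value of joint lid above 0.8 rad and x of sink1 in the frame of case between -0.08 and 0.08 m and y of sink1 in the frame of case between -0.075 and 0.075 m and z of sink1 in the frame of case between -0.005 and 0.012 m and angle between each of sink1, sink2, sink3, sink4's own z axis and vertical below 0.15 rad and x of sink2 in the frame of case between -0.08 and 0.08 m and y of sink2 in the frame of case between -0.075 and 0.075 m and z of sink2 in the frame of case between -0.005 and 0.012 m and x of sink3 in the frame of case between -0.08 and 0.08 m and y of sink3 in the frame of case between -0.075 and 0.075 m and z of sink3 in the frame of case between -0.005 and 0.012 m and x of sink4 in the frame of case between -0.08 and 0.08 m and y of sink4 in the frame of case between -0.075 and 0.075 m and z of sink4 in the frame of case between -0.005 and 0.012 m and contact force between the fingers and sink1 below 0.2 N and contact force between the fingers and sink2 below 0.2 N and contact force between the fingers and sink3 below 0.2 N and contact force between the fingers and sink4 below 0.2 N), for 0.2 s.
4. the lid is shut (value of joint lid below 0.04 rad), for 0.2 s.
At the end, for the whole second after the job is handed in: The lid is shut (below 0.04 rad), every heat sink present stands on its base (within 0.15 rad of upright) on the floor inside the case, the capacitor is in the bin, the blade tool lies on the mat (the middle of its handle over the mat), and all is at rest (value of joint lid below 0.04 rad and x of sink1 in the frame of case between -0.08 and 0.08 m and y of sink1 in the frame of case between -0.075 and 0.075 m and z of sink1 in the frame of case between -0.005 and 0.012 m and angle between each of sink1, sink2, sink3, sink4's own z axis and vertical below 0.15 rad and x of sink2 in the frame of case between -0.08 and 0.08 m and y of sink2 in the frame of case between -0.075 and 0.075 m and z of sink2 in the frame of case between -0.005 and 0.012 m and x of sink3 in the frame of case between -0.08 and 0.08 m and y of sink3 in the frame of case between -0.075 and 0.075 m and z of sink3 in the frame of case between -0.005 and 0.012 m and x of sink4 in the frame of case between -0.08 and 0.08 m and y of sink4 in the frame of case between -0.075 and 0.075 m and z of sink4 in the frame of case between -0.005 and 0.012 m and x of capacitor in the frame of bin between -0.1 and 0.1 m and y of capacitor in the frame of bin between -0.105 and 0.105 m and height (world z) of capacitor below 0.03 m and x of blade in the frame of mat between -0.12 and 0.12 m and y of blade in the frame of mat between -0.05 and 0.05 m and z of blade in the frame of mat between -0.002 and 0.012 m and linear speed of each of sink1, sink2, sink3, sink4, blade below 0.03 m/s); the robot touches nothing.
It fails at once if the mug is moved more than 30 mm (distance of mug from where it was at the start of the episode above 0.03 m).
It fails at once if the jar is moved more than 30 mm (distance of jar from where it was at the start of the episode above 0.03 m).
It fails at once if the multimeter is moved more than 30 mm (distance of multimeter from where it was at the start of the episode above 0.03 m).
Of sink1, sink2, sink3, sink4 only 2 to 4 are there at a start; the rules pass over those that are not, and their reading is None.
At some moment in a run one of sink1, sink2, sink3, sink4, blade may be knocked a few centimetres aside while the robot is not near it.
It also fails if it takes over 210 s, if anything falls off the work surface, if the arm or the gripper's body presses on something with over 40 N, if the wrist force passes 120 N, or if a joint passes its speed limit or range.

## Robot

A 6-joint arm with a two-finger parallel gripper is mounted at the origin on the work surface. World frame = base frame: x ahead of the robot, y to its left, z up, the work surface at z = 0. Lengths are in m, angles in rad, forces in N, time in s.
With the tool pointing down it reaches from about 0.25 to 0.775 m from the base axis. Payload 4 kg.
Tool frame: the origin (TCP) lies on the centre line of the jaws, within the pads' length; the fingertips stand 19 mm ahead of it and the grasp point (between the pads) is the TCP; x points along the fingers, z is the direction in which the jaws open and shut, and the axes are right-handed (so a half turn about x gives the same grasp; the last joint's range is limited). The gripper opens to 94 mm and grips with 3 to 60 N. Pads are 16 mm wide; open, the fingers measure 119 mm over their backs; the gripper's body (75 mm by 177 mm) begins 78 mm behind the grasp point.
Start: joints at [-1.253, 0.087, 1.371, -0, 1.684, -0.103], TCP at [0.225, -0.502, 0.225] pointing down, gripper open.
Joint ranges: [-3.1, 3.1], [-0.76, 2.03], [0.27, 2.55], [-1.08, 4.22], [0.17, 2.65], [-2.57, 2.57]. Speed limits (rad/s): [2.79, 2.79, 3.14, 3.14, 3.14, 3.14].

## Interface

Orientations are given as [roll, pitch, yaw] about the fixed x, y, z axes, in that order (R = Rz(yaw) Ry(pitch) Rx(roll)).
In Python, from bench import robot, snapshot, camera_params gives the robot as it stands.
- The arm moves only by the tool step_arm, never from a script. Its argument "motion" is text: rows parted by semicolons, each of 7 numbers parted by spaces: the opening in per cent of the stroke, from 0 (shut) to 100 (fully open), then the shift along the tool's x, y, z in cm, then the turn, a rotation vector about the tool's x, y, z in rad. A call has 1 to 20 rows; each row shifts and turns the commanded pose from where the row before left it, along the tool's axes as they then stand; what a row does not reach is not made up. A row lasts 1/12 s, in which the tool goes at most 41.7 mm and 7.16 degrees, less where a joint would pass 70% of its speed; a pose out of reach is approached as far as the arm can. A call with a gripper value outside its range is refused whole. The fingers move at their own pace and stop on an object; the grip force is fixed at half the most. Time passes only in rows, so rows that do not move let the fingers close. It gives the time, the measured TCP pose, the force and the opening at its end, in the units of the state.
- robot.get_obs(): the state, without advancing time (a new reading comes with each control period).
- snapshot(name): name is "scene" or "top"; returns the picture (420x560x3 uint8, red, green, blue); there is no depth.
- camera_params(name): a dict with "fx", "fy", "cx", "cy" (pixels), "D" ([k1, k2, p1, p2, k3] as OpenCV has them; the pictures are not rectified), "R" (3x3) and "t" (3): a world point X has camera coordinates R X + t. Camera axes: x right, y down, z forward; pixel columns grow to the right and rows downward; lengths in m; the calibration is good to about 2 mm. A picture is of the moment at which its call begins. camera_params takes no time and is no camera call.
- robot.close_job(): hands the job in, once; it reports no verdict.
The state is a dict: "time": time; "joint_positions": joint angles; "qvel": joint speeds; "joint_torque": joint torques, N m; "tool_pos": TCP position; "ee_rot": TCP orientation; "wrist_force": force on the tool from outside, world axes, zero at the start; "wrist_torque": the same for the moment, N m; "width": finger opening in m.
Only numpy, scipy, OpenCV 4.12 (cv2) and the standard library are available. Lean on these libraries where they do the work, as an engineer would, in place of code of your own. Each camera call takes 0.05 s, during which the arm holds its last target.

## Working session

There is one attempt and no reset: what is moved stays moved. The work goes in short steps, Python scripts to look and compute and a tool call to move; the robot and the scene stay as the last step left them, time stands still between calls to the robot, and variables do not carry over. Pictures are saved under pics/ and viewed, and the job is handed in when it is done.

Besides the shell and the picture viewer there is one more tool, called in YAML: its name, and indented under it one key for each argument. step_arm: Moves the arm, as the interface text tells. Its arguments: {"type":"object","properties":{"motion":{"type":"string"}},"required":["motion"]}

```bash
ls; mkdir -p pics; python3 - <<'E'
from bench import robot, snapshot, camera_params
import cv2
print(robot.get_obs())
for n in("scene","top"):
    im=snapshot(n); cv2.imwrite(f"pics/{n}0.png",cv2.resize(im[:,:,::-1],(800,600),interpolation=cv2.INTER_CUBIC)); cv2.imwrite(f"/tmp/{n}0.png",im[:,:,::-1])
    print(n,camera_params(n))
E
```

```text
pics
{'time': 0.0, 'joint_positions': array([-1.25308640e+00,  8.79263937e-02,  1.37224572e+00,  1.33827126e-05,
        1.68361531e+00, -1.03069511e-01]), 'qvel': array([ 0.00051986,  0.00116375, -0.00248015,  0.00199076,  0.00021574,
        0.00263085]), 'joint_torque': array([ 6.44188058e-04, -3.40183568e+01, -3.02424109e+01,  7.16948742e-02,
        3.28317506e-02, -1.72288233e-04]), 'tool_pos': array([ 0.22451319, -0.50152591,  0.22332412]), 'ee_rot': array([3.03246295, 1.56860151, 1.88244754]), 'wrist_force': array([-0.40576532,  0.63600201,  0.61517268]), 'wrist_torque': array([-0.01191514,  0.04770997, -0.00266134]), 'width': 0.09411075316752592}
scene {'fx': 420.89294716972023, 'fy': 420.89294716972023, 'cx': 283.51191378337404, 'cy': 211.61728353612563, 'D': array([-0.01124496,  0.        ,  0.        ,  0.        ,  0.        ]), 'R': array([[-0.4287366 ,  0.90311233, -0.02393843],
       [ 0.52025227,  0.22514441, -0.82380069],
       [-0.73859495, -0.36564753, -0.56637388]]), 't': array([ 0.35078325, -0.20913171,  1.30906966])}
top {'fx': 414.4681810463881, 'fy': 414.4681810463881, 'cx': 278.1110174111504, 'cy': 212.6557068127523, 'D': array([-0.07953069,  0.        ,  0.        ,  0.        ,  0.        ]), 'R': array([[-0.00407149, -0.99953484, -0.03022464],
       [-0.99356538,  0.00746456, -0.11301382],
       [ 0.11318687,  0.02957002, -0.9931336 ]]), 't': array([-0.09163235,  0.58506702,  0.91218279])}
```

View pics/scene0.png

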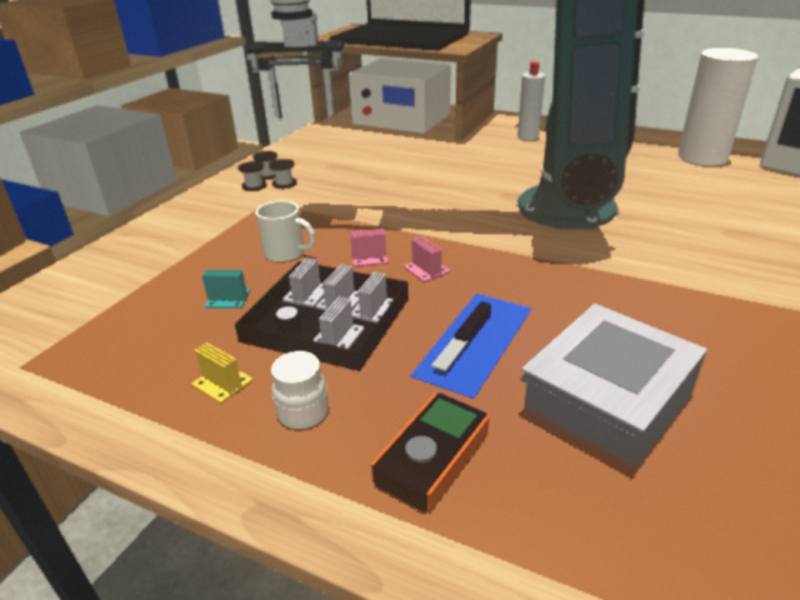

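View pics/top0.png

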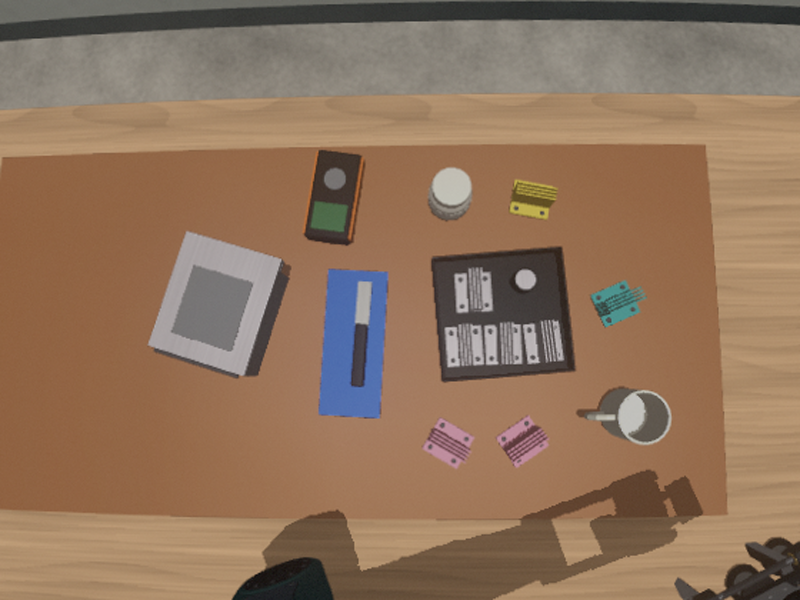

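```bash
cat > h.py <<'E'
import cv2,numpy as np
from bench import robot, snapshot, camera_params
def ray(name,px):
    p=camera_params(name); K=np.array([[p['fx'],0,p['cx']],[0,p['fy'],p['cy']],[0,0,1]])
    u=cv2.undistortPoints(np.array(px,float).reshape(-1,1,2),K,p['D']).reshape(-1,2)
    R=p['R'];t=p['t']; c=-R.T@t
    d=np.c_[u,np.ones(len(u))]@R
    return c,d
def atz(name,px,z):
    c,d=ray(name,px); return c+d*((z-c[2])/d[:,2])[:,None]
def proj(name,X):
    p=camera_params(name); K=np.array([[p['fx'],0,p['cx']],[0,p['fy'],p['cy']],[0,0,1]])
    return cv2.projectPoints(np.array(X,float).reshape(-1,1,3),cv2.Rodrigues(p['R'])[0],p['t'],K,p['D'])[0].reshape(-1,2)
def crop(im,x0,y0,x1,y1,s,fn):
    c=cv2.resize(im[y0:y1,x0:x1],None,fx=s,fy=s,interpolation=cv2.INTER_CUBIC)
    for x in range((x0+9)//10*10,x1,10):
        cv2.putText(c,str(x),(int((x-x0+.5)*s)-8,8),0,.3,(0,255,255),1); cv2.line(c,(int((x-x0+.5)*s),10),(int((x-x0+.5)*s),16),(0,255,255),1)
    for y in range((y0+9)//10*10,y1,10):
        cv2.putText(c,str(y),(0,int((y-y0+.5)*s)+3),0,.3,(0,255,255),1); cv2.line(c,(20,int((y-y0+.5)*s)),(26,int((y-y0+.5)*s)),(0,255,255),1)
    cv2.imwrite(fn,c)
E
python3 - <<'E'
from h import *
t=cv2.imread('/tmp/top0.png'); s=cv2.imread('/tmp/scene0.png')
crop(t,95,155,280,300,4.3,'pics/c1.png')
crop(t,290,165,420,275,5.5,'pics/c2.png')
crop(s,280,200,500,340,3.6,'pics/c3.png')
E
```

```text
(no output)
```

View pics/c1.png

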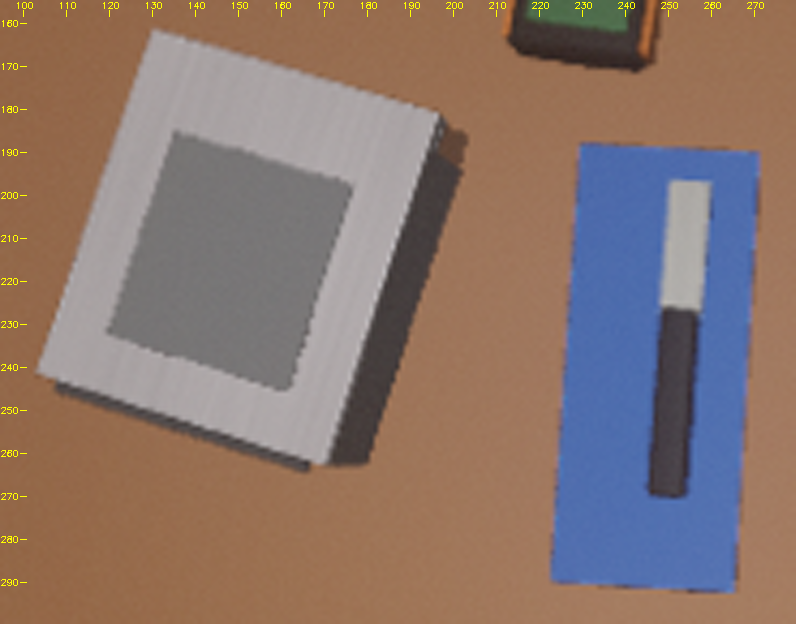

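View pics/c2.png

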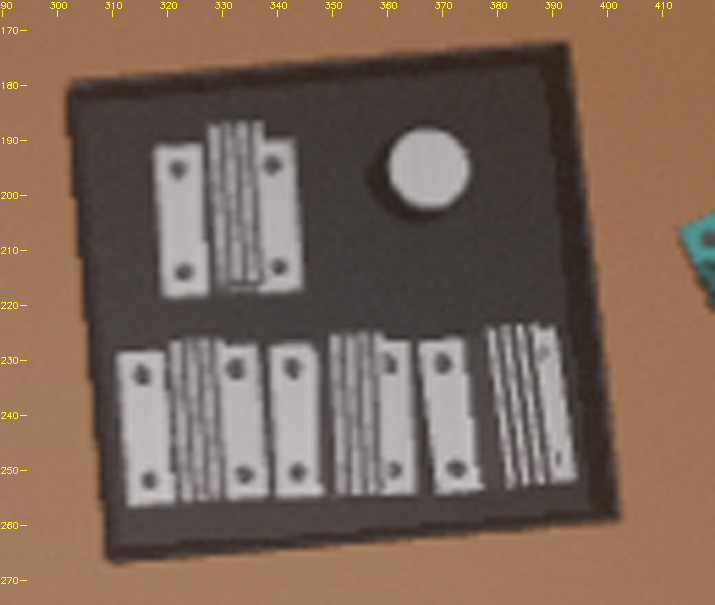

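View pics/c3.png

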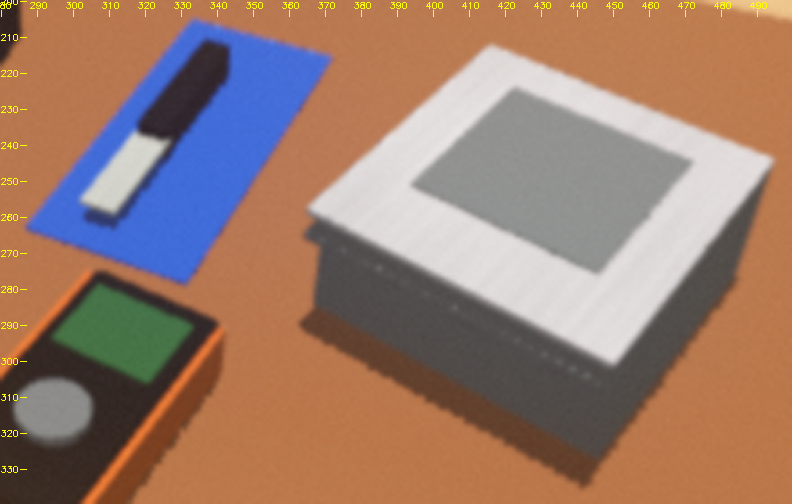

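```bash
python3 - <<'E'
from h import *
from scipy.optimize import least_squares
def fit(pts,obs,x0):
    # pts local Nx3 ; obs list (cam,local,px)
    def r(p):
        c,s=np.cos(p[2]),np.sin(p[2]);R=np.array([[c,-s,0],[s,c,0],[0,0,1]])
        return np.concatenate([(proj(cam,R@np.array(l)+[p[0],p[1],0])[0]-px) for cam,l,px in obs])
    s=least_squares(r,x0); print(np.round(s.x,4),'deg',np.degrees(s.x[2]).round(2),'res',np.abs(s.fun).max().round(2), np.round(s.fun,1)); return s.x
z=.08
obs=[('top',(.085,.08,z),(104,242)),('top',(.085,-.08,z),(130,161.5)),('top',(-.103,-.08,z),(197,181)),('top',(-.103,.08,z),(171,262.5)),
('scene',(.085,-.08,z),(449.5,301)),('scene',(.085,.08,z),(494,244)),('scene',(-.103,.08,z),(415.5,212)),('scene',(-.103,-.08,z),(365,258))]
print(atz('top',[(104,242),(130,161.5),(197,181),(171,262.5)],z))
case=fit(None,obs,[.4,.3,1.3])
# mat
print(atz('top',[(229,188),(270.5,190),(265,292),(222.5,290)],.003).mean(0))
# bin rim
print('bin',atz('top',[(302,179.5),(393,172.5),(402,259),(309,266.5)],.036).mean(0), atz('top',[(302,179.5),(393,172.5),(402,259),(309,266.5)],.036))
# blade: handle top z=.003+.024 corners; blade z=.003+.014
H=atz('top',[(248,226.5),(257,227),(254,270),(245,269.5)],.027); print('handle',H,H.mean(0))
B=atz('top',[(250,196.5),(260,197)],.017); print('tip',B,B.mean(0))
# sinks: base top z=.004+.005 corners
for n,q in dict(A=[(317,191),(342,189.5),(345,217.5),(319,219)],Bq=[(310.5,228.5),(337,226.5),(339,254.5),(313,257)],C=[(338,227),(365,226),(366,254),(341,255)],D=[(365.5,226.5),(392,224),(395,252),(369,255)]).items():
    P=atz('top',q,.009); e=P[1]-P[0]+P[2]-P[3]; f=P[0]-P[3]+P[1]-P[2]
    print(n,P.mean(0).round(4),'len',np.linalg.norm(e)/2,np.linalg.norm(f)/2,'ang x',np.degrees(np.arctan2(f[1],f[0])), 'ang -y', np.degrees(np.arctan2(e[0],-e[1])))
print('cap',atz('top',[(367.5,195)],.038))
for m,q in dict(mug=[(447,292)],jar=[(316,131)],mm=[(225,145)]).items(): print(m,atz('top',q,.08))
E
```

```text
[[0.51683578 0.28764948 0.08      ]
 [0.69697797 0.23534262 0.08      ]
 [0.65047781 0.08181697 0.08      ]
 [0.47231557 0.13566122 0.08      ]]
[0.5869 0.1925 1.2469] deg 71.44 res 9.62 [-4.4 -9.6 -5.5  3.2  5.4  9.1  7.  -2.8  9.1 -1.1  4.4  7.6 -9.5  0.
 -4.5 -9.2]
[ 0.52542682 -0.02042836  0.003     ]
bin [ 0.56865818 -0.26108578  0.036     ] [[ 0.65991405 -0.15008412  0.036     ]
 [ 0.67458435 -0.35863115  0.036     ]
 [ 0.47762738 -0.37196639  0.036     ]
 [ 0.46250692 -0.16366146  0.036     ]]
handle [[ 0.55372802 -0.02586035  0.027     ]
 [ 0.55245538 -0.04649341  0.027     ]
 [ 0.45495476 -0.03978916  0.027     ]
 [ 0.45611695 -0.01935483  0.027     ]] [ 0.50431378 -0.03287444  0.027     ]
tip [[ 0.62458522 -0.02921153  0.017     ]
 [ 0.62319701 -0.05256049  0.017     ]] [ 0.62389111 -0.04088601  0.017     ]
A [ 0.6061 -0.2173  0.009 ] len 0.059575992861708 0.06609151476315395 ang x 3.980504117776657 ang -y 2.9547084472293967
Bq [ 0.5191 -0.2021  0.009 ] len 0.06085821321428059 0.06538153555515099 ang x 3.666300245601882 ang -y 4.51145153575419
C [ 0.5212 -0.266   0.009 ] len 0.06015385815861329 0.06474856775570814 ang x 2.8074001872525587 ang -y 1.7745941700613477
D [ 0.5233 -0.3305  0.009 ] len 0.061304335237900597 0.06556540508613745 ang x 4.9149420304742355 ang -y 5.480253003544389
cap [[ 0.62258452 -0.29812882  0.038     ]]
mug [[ 0.40678555 -0.45450598  0.08      ]]
jar [[ 0.76020548 -0.181048    0.08      ]]
mm [[0.73093799 0.02077833 0.08      ]]
```

```bash
python3 - <<'E'
from h import *
P=atz('top',[(104,242),(130,161.5),(197,181),(171,262.5)],.08)
print(proj('scene',P)); print([np.linalg.norm(P[i]-P[i-1]) for i in range(4)])
m=atz('top',[(229,188),(270.5,190),(265,292),(222.5,290)],.003); print(m,proj('scene',m)); 
b=np.array([[0.65991405,-0.15008412,0.036 ],[ 0.67458435,-0.35863115,0.036],[ 0.47762738,-0.37196639,0.036 ],[ 0.46250692,-0.16366146,0.036]])
print(proj('scene',b)/.7)
E
```

```text
[[492.62107918 243.28222795]
 [449.85253364 300.65356893]
 [363.84448758 257.2890301 ]
 [414.1588725  212.21532509]]
[np.float64(0.15837449419874958), np.float64(0.18758256524531577), np.float64(0.16041319495409048), np.float64(0.18612089713680305)]
[[ 0.64763007  0.0223111   0.003     ]
 [ 0.64184873 -0.07637846  0.003     ]
 [ 0.40385606 -0.06315753  0.003     ]
 [ 0.40837242  0.03551147  0.003     ]] [[331.27749976 278.42437546]
 [286.71196932 262.9838092 ]
 [332.65102436 205.20988356]
 [371.52431898 215.36696487]]
[[356.88087797 351.98575168]
 [233.46424866 322.79237014]
 [298.0442961  260.79128875]
 [407.2999576  281.40122554]]
```

```bash
python3 - <<'E'
from h import *
t=cv2.imread('/tmp/top0.png'); s=cv2.imread('/tmp/scene0.png')
crop(t,140,155,220,215,9.5,'pics/c4.png')
crop(s,355,240,505,335,5.3,'pics/c5.png')
print(-camera_params('top')['R'].T@camera_params('top')['t'])
E
```

```text
[ 0.47768214 -0.12293026  0.96927048]
```

View pics/c4.png

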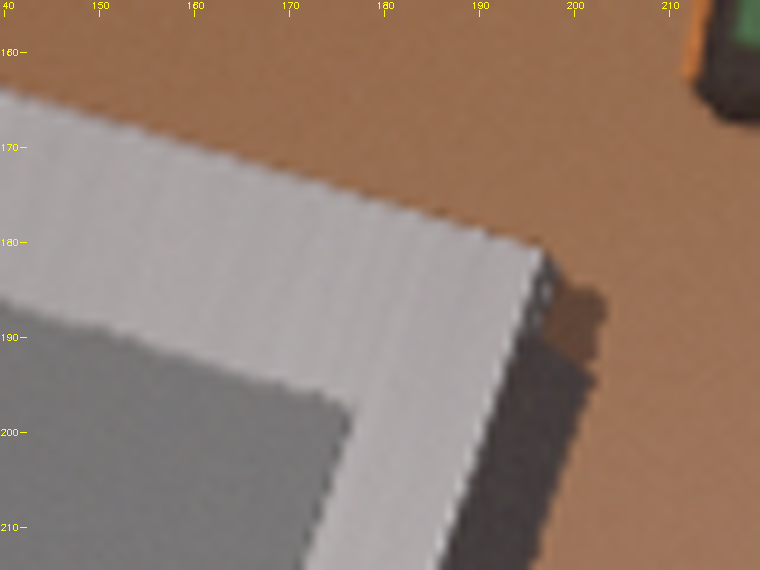

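View pics/c5.png

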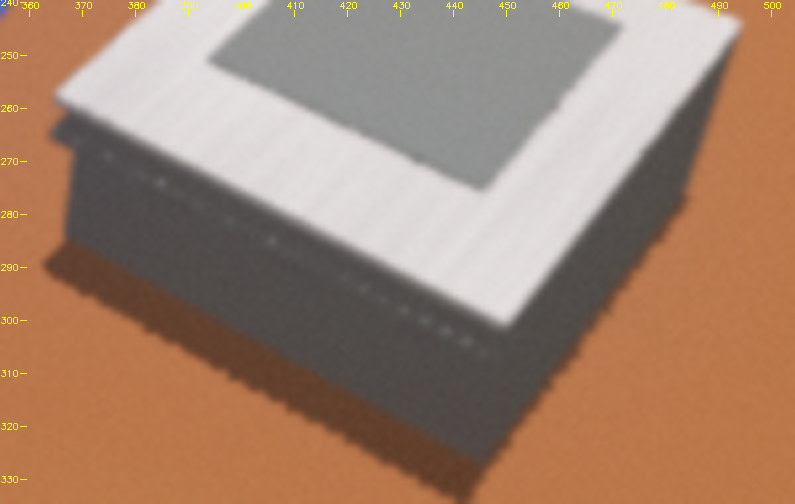

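```bash
cat >> h.py <<'E'
from scipy.spatial.transform import Rotation as Ro
def Rdown(jaw_deg):
    a=np.radians(jaw_deg); x=np.array([0,0,-1.]); z=np.array([np.cos(a),np.sin(a),0]); return np.c_[x,np.cross(z,x),z]
def plan(x,y,z,jaw,obs=None,show=True):
    o=robot.get_obs() if obs is None else obs
    Rm=Ro.from_euler('xyz',o['ee_rot']).as_matrix()
    a=np.degrees(np.arctan2(Rm[1,2],Rm[0,2])); 
    c=[jaw,jaw+180,jaw-180]; j=min(c,key=lambda v:abs((v-a+180)%360-180)) if jaw is not None else a
    T=Rdown(j)
    d=np.array([x,y,z])-o['tool_pos']
    dt=Rm.T@d*100; rv=Ro.from_matrix(Rm.T@T).as_rotvec()
    if show: print('t',round(o['time'],2),'pos',o['tool_pos'].round(4),'jaw',a.round(2),'tilt',np.degrees(np.arccos(-Rm[2,0])).round(2),'w',round(o['width'],4),'F',o['wrist_force'].round(1),'q',o['joint_positions'].round(2))
    print('shift cm',dt.round(2),'rot',rv.round(3),'rot*deg',np.degrees(rv).round(1))
C=np.array([0.5755,0.1876]);CY=np.radians(164.0)
def case2w(x,y): 
    c,s=np.cos(CY),np.sin(CY); return C+np.array([c*x-s*y,s*x+c*y])
E
python3 - <<'E'
from h import *
P=np.array([[0.51683578,0.28764948],[0.69697797,0.23534262],[0.65047781,0.08181697],[0.47231557,0.13566122]])
e=P[0]-P[1]+P[3]-P[2]; a=np.arctan2(e[1],e[0]); f=P[3]-P[0]+P[2]-P[1]; b=np.arctan2(f[1],f[0]); print(np.degrees([a,b]),)
ob=robot.get_obs()
# second estimate from scene
S=atz('scene',[(494,244),(449.5,301),(365,258),(415.5,212)],.08); print(S, S.mean(0),P.mean(0))
plan(.516,-.0337,.12,86.2)
E
```

```text
[ 163.49757401 -106.59013363]
[[0.51807499 0.29007956 0.08      ]
 [0.69796483 0.23493938 0.08      ]
 [0.65152256 0.08425067 0.08      ]
 [0.47044514 0.13801712 0.08      ]] [0.58450188 0.18682168 0.08      ] [0.58415178 0.18511757]
t 0.1 pos [ 0.2245 -0.5016  0.2234] jaw -65.89 tilt 0.11 w 0.0939 F [-0.2 -0.6 -1. ] q [-1.25  0.09  1.37 -0.    1.68 -0.1 ]
shift cm [ 10.41  45.71 -30.78] rot [ 0.487 -0.002  0.   ] rot*deg [27.9 -0.1  0. ]
```

step_arm:
  motion: "60 0 1.5 -1 0 0 0;60 0 2.9 -1.95 0 0 0;60 0 2.9 -1.95 0 0 0;60 0 2.9 -1.95 0 0 0;60 0 2.9 -1.95 0 0 0;60 0 2.9 -1.95 0 0 0;60 0 2.9 -1.95 0 0 0;60 0 2.9 -1.95 0 0 0;60 0 2.9 -1.95 0 0 0;60 0 2.9 -1.95 0 0 0;60 0 2.9 -1.95 0 0 0;60 0 2.9 -1.95 0 0 0;60 0 2.9 -1.95 0 0 0;60 0 2.9 -1.95 0 0 0;60 0 2.9 -1.95 0 0 0;60 0 2.9 -1.95 0 0 0;60 0 0.7 -0.5 0.12 0 0;60 0 0 0 0.12 0 0;60 0 0 0 0.12 0 0;60 0 0 0 0.12 0 0"

```text
time: 1.77
tool_pos: [0.5161, -0.0341, 0.2237]
ee_rot: [-1.591, 1.569, 3.057]
wrist_force: [0.0, -0.3, 0.8]
width: 0.0565
```

```bash
python3 - <<'E'
from h import *
plan(.516,-.0337,.09,86.2)
im=snapshot('scene')[:,:,::-1]; cv2.imwrite('/tmp/s1.png',im); cv2.imwrite('pics/s1.png',cv2.resize(im,(800,600)))
H=atz('scene',[(320,236),(327,238)],.027);print(H)
print(atz('scene',[(302,256),(312,259.5)],.017))
E
```

```text
t 1.77 pos [ 0.5161 -0.0341  0.2237] jaw -93.66 tilt 0.09 w 0.0565 F [ 0.  -0.3  0.8] q [-0.18  0.02  1.45 -0.    1.68  1.46]
shift cm [ 1.337e+01  1.000e-02 -4.000e-02] rot [ 0.002 -0.     0.002] rot*deg [ 0.1 -0.   0.1]
[[ 0.55987342 -0.03613332  0.027     ]
 [ 0.56037266 -0.02014731  0.027     ]]
[[ 0.62419039 -0.04996803  0.017     ]
 [ 0.62598045 -0.02729457  0.017     ]]
```

View pics/s1.png

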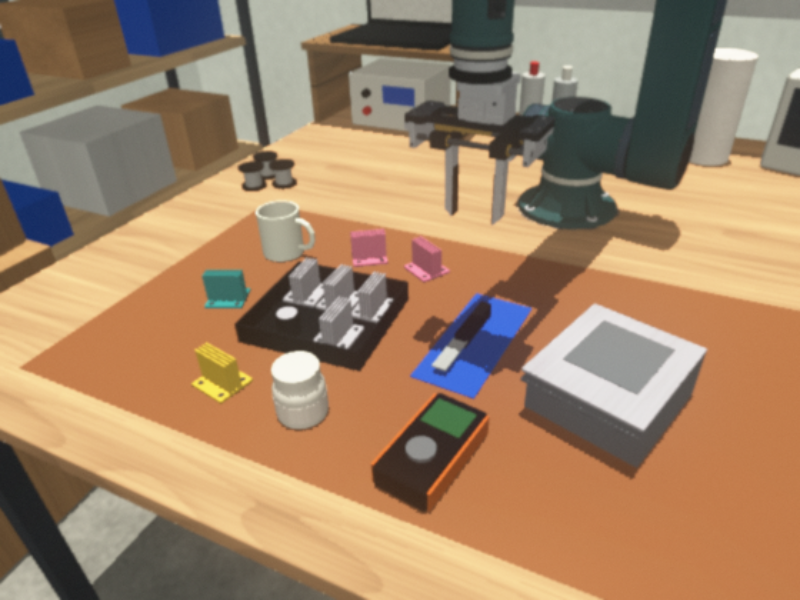

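step_arm:
  motion: "60 2 0 0 0 0 0;60 3 0 0 0 0 0;60 3 0 0 0 0 0;60 3 0 0 0 0 0;60 3 0 0 0 0 0;60 2.5 0 0 0 0 0;60 1.5 0 0 0 0 0;60 1 0 0 0 0 0;60 0.5 0 0 0 0 0;60 0.45 0 0 0 0 0;60 0 0 0 0 0 0;0 0 0 0 0 0 0;0 0 0 0 0 0 0;0 0 0 0 0 0 0;0 0 0 0 0 0 0;0 0 0 0 0 0 0;0 0 0 0 0 0 0;0 0 0 0 0 0 0"

```text
time: 3.32
tool_pos: [0.5164, -0.0345, 0.0254]
ee_rot: [1.951, 1.57, 0.321]
wrist_force: [0.3, 0.2, 1.7]
width: 0.0196
```

```bash
python3 - <<'E'
from h import *
plan(.516,-.0337,.024,86.2)
E
```

```text
t 3.32 pos [ 0.5164 -0.0345  0.0254] jaw -93.39 tilt 0.04 w 0.0196 F [0.3 0.2 1.7] q [-0.18  0.14  1.72  0.    1.28  1.45]
shift cm [ 0.14 -0.05 -0.08] rot [ 0.007 -0.    -0.001] rot*deg [ 0.4 -0.  -0. ]
```

```bash
sed -i 's/^C=np.*/C=np.array([0.5757,0.1886]);CY=np.radians(163.4)/' h.py; python3 - <<'E'
from h import *
print(case2w(-.103,.08),case2w(-.103,-.08))
print(case2w(-.098,.218),case2w(-.098,.143))
print(atz('top',[(213,168),(246,170)],.036))
E
```

```text
[0.65155216 0.08250829] [0.69726229 0.2358399 ]
[ 0.60733555 -0.04831178] [0.62876218 0.02356241]
[[ 0.68915269  0.05512965  0.036     ]
 [ 0.68346047 -0.02156974  0.036     ]]
```

step_arm:
  motion: "0 -1.5 0 0 0 0 0;0 -3 0 0 0 0 0;0 -3 0 0 0 0 0;0 -3 0 0 0 0 0;0 -2.5 0 0 0 0 0;0 0 0 0 -0.1 0 0;0 0 0 0 -0.12 0 0;0 0 0 0 -0.12 0 0;0 0 0 0 -0.12 0 0;0 0 0 0 -0.12 0 0;0 0 0 0 -0.12 0 0;0 0 0 0 -0.12 0 0;0 0 0 0 -0.12 0 0;0 0 0 0 -0.12 0 0;0 0 0 0 -0.12 0 0;0 0 0 0 -0.12 0 0;0 0 0 0 -0.04 0 0"

```text
time: 4.73
tool_pos: [0.5159, -0.0347, 0.1546]
ee_rot: [-2.688, 1.57, -2.973]
wrist_force: [0.8, 0.5, -1.2]
width: 0.0197
```

```bash
python3 - <<'E'
from h import *
plan(*case2w(-.098,.218),.0799,-16.6)
im=snapshot('scene')[:,:,::-1]; crop(im,250,130,500,310,3.2,'pics/s2.png')
im=snapshot('top')[:,:,::-1]; crop(im,120,120,340,300,3.5,'pics/t2.png')
E
```

```text
t 4.73 pos [ 0.5159 -0.0347  0.1546] jaw -16.35 tilt 0.05 w 0.0197 F [ 0.8  0.5 -1.2] q [-0.18  0.04  1.56 -0.    1.54  0.11]
shift cm [7.46 1.27 9.16] rot [ 0.004 -0.001  0.   ] rot*deg [ 0.3 -0.   0. ]
```

View pics/s2.png

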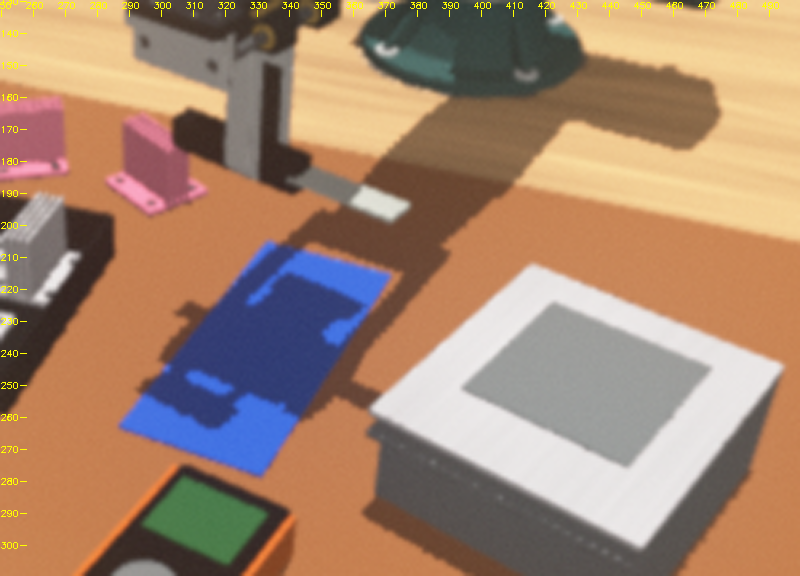

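View pics/t2.png

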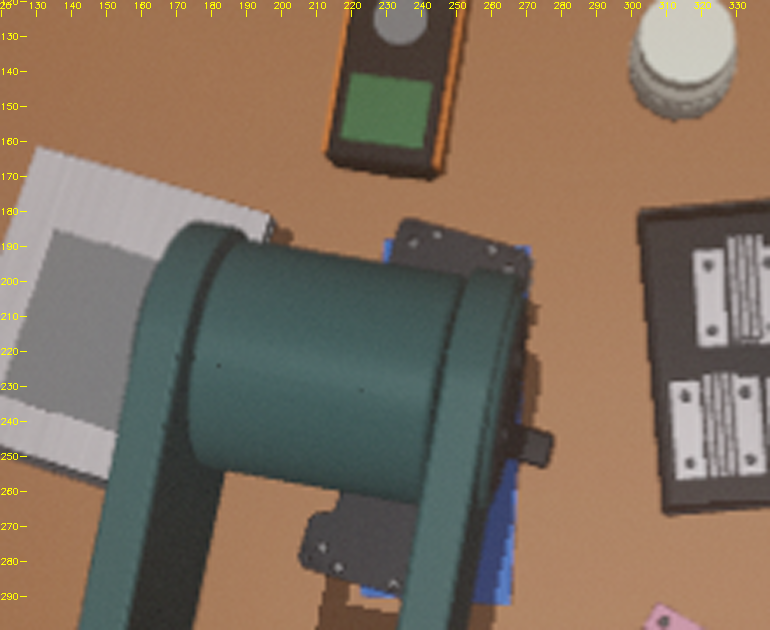

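step_arm:
  motion: "0 0 0.13 1.2 0.004 0 0;0 0 0.3 2.2 0 0 0;0 0 0.3 2.2 0 0 0;0 0 0.3 2.2 0 0 0;0 0 0.24 1.36 0 0 0;0 1.5 0 0 0 0 0;0 2 0 0 0 0 0;0 2 0 0 0 0 0;0 1.4 0 0 0 0 0;0 0.5 0 0 0 0 0;0 0 0 0 0 0 0;0 0 0 0 0 0 0"

```text
time: 5.83
tool_pos: [0.6077, -0.0491, 0.0813]
ee_rot: [-0.321, 1.571, -0.615]
wrist_force: [0.5, 0.2, -0.1]
width: 0.02
```

```bash
python3 - <<'E'
from h import *
plan(*case2w(-.098,.218),.0799,-16.6)
im=snapshot('scene')[:,:,::-1]; crop(im,250,170,450,310,4,'pics/s3.png')
o=robot.get_obs(); p=o['tool_pos']; d=np.array([np.cos(np.radians(73.4)),np.sin(np.radians(73.4)),0])
print(proj('scene',[p+d*.1076-[0,0,.0099]]))
E
```

```text
t 5.83 pos [ 0.6077 -0.0491  0.0813] jaw -16.88 tilt 0.02 w 0.02 F [ 0.5  0.2 -0.1] q [-0.17  0.29  1.43 -0.    1.43  0.12]
shift cm [ 0.14  0.06 -0.06] rot [-0.005  0.     0.   ] rot*deg [-0.3  0.   0. ]
[[350.59666461 252.76212934]]
```

View pics/s3.png

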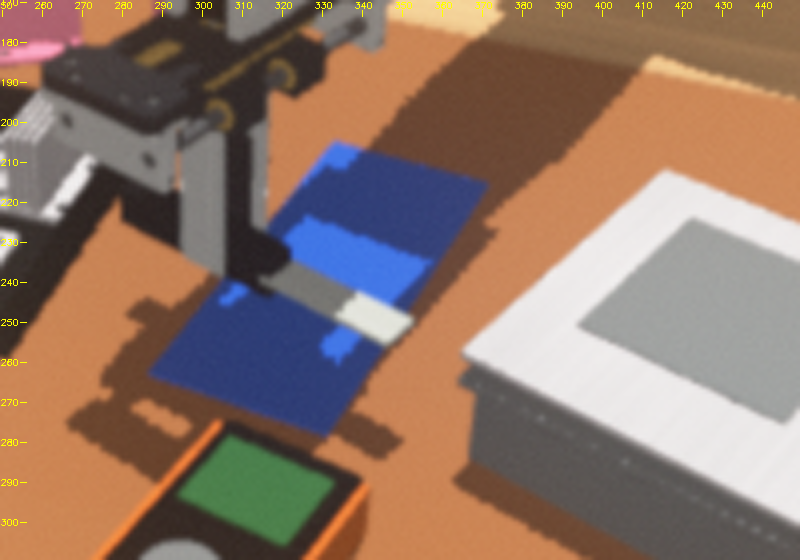

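step_arm:
  motion: "0 0.14 0 0 -0.005 0 0;0 0 1 0 0 0 0;0 0 1 0 0 0 0;0 0 0.8 0 0 0 0;0 0 0.6 0 0 0 0;0 0 0.5 0 0 0 0;0 0 0.4 0 0 0 0;0 0 0.3 0 0 0 0;0 0 0 0 0 0 0"

```text
time: 6.63
tool_pos: [0.6208, -0.0043, 0.0795]
ee_rot: [2.963, 1.571, 2.675]
wrist_force: [-0.0, 0.4, -0.7]
width: 0.0196
```

```bash
python3 - <<'E'
from h import *
plan(*case2w(-.098,.143),.0799,-16.6)
im=snapshot('scene')[:,:,::-1]; crop(im,250,170,450,310,4,'pics/s4.png')
E
```

```text
t 6.63 pos [ 0.6208 -0.0043  0.0795] jaw -16.51 tilt 0.0 w 0.0196 F [-0.   0.4 -0.7] q [-0.1   0.31  1.4   0.    1.43  0.19]
shift cm [-0.04  2.89 -0.03] rot [ 0.001 -0.    -0.   ] rot*deg [ 0.1 -0.  -0. ]
```

View pics/s4.png

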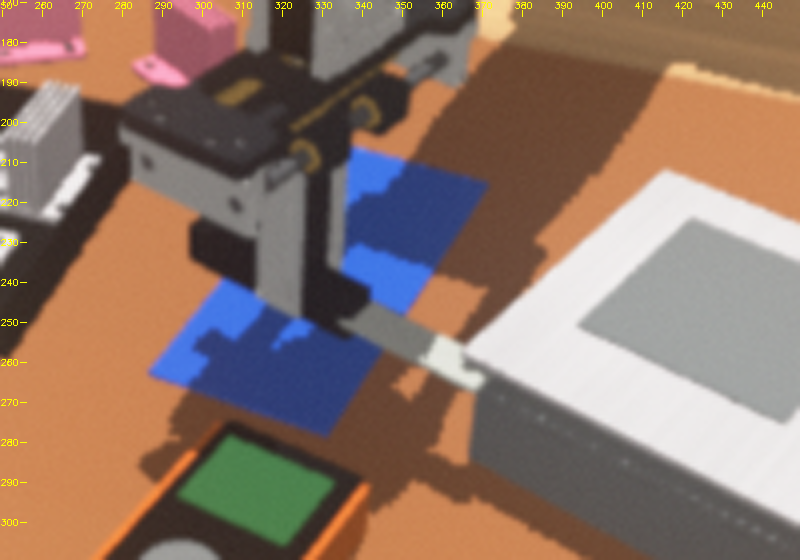

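step_arm:
  motion: "0 0 0.5 0 0 0 0;0 0 0.6 0 0 0 0;0 0 0.6 0 0 0 0;0 0 0.6 0 0 0 0;0 0 0.5 0 0 0 0;0 0 0.3 0 0 0 0;0 0 0 0 0 0 0;0 0 0 0 0 0 0"

```text
time: 7.35
tool_pos: [0.6295, 0.025, 0.0795]
ee_rot: [-1.661, 1.57, -1.95]
wrist_force: [0.5, -0.5, -1.1]
width: 0.0194
```

```bash
python3 - <<'E'
from h import *
plan(*case2w(-.098,.143),.0799,-16.6)
# waypoints: TCP relative for each theta (case x, z), L schedule
o=robot.get_obs(); 
prev=None
for th in np.arange(0,1.81,.1):
    L=.183-.02*min(th/1.0,1)
    d=.011*np.sin(th)+.0015*np.cos(th)
    x=.085-L*np.cos(th)-d*np.sin(th); z=.075+L*np.sin(th)-d*np.cos(th)+.0099
    if prev: print(round(th,2),'x',round(x,4),'z',round(z,4),'tool z cm',round(-(x-prev[0])*100,2),'tool x cm',round(-(z-prev[1])*100,2))
    else: print(x,z)
    prev=(x,z)
E
```

```text
t 7.35 pos [0.6295 0.025  0.0795] jaw -16.53 tilt 0.02 w 0.0194 F [ 0.5 -0.5 -1.1] q [-0.05  0.33  1.37 -0.    1.44  0.24]
shift cm [-0.04 -0.16 -0.03] rot [ 0.001 -0.     0.   ] rot*deg [ 0.1 -0.   0. ]
-0.09799999999999999 0.0834
0.1 x -0.0954 z 0.1004 tool z cm -0.26 tool x cm -1.7
0.2 x -0.0912 z 0.1169 tool z cm -0.42 tool x cm -1.65
0.3 x -0.0855 z 0.1327 tool z cm -0.57 tool x cm -1.59
0.4 x -0.0784 z 0.1478 tool z cm -0.71 tool x cm -1.51
0.5 x -0.07 z 0.1621 tool z cm -0.84 tool x cm -1.42
0.6 x -0.0603 z 0.1753 tool z cm -0.96 tool x cm -1.32
0.7 x -0.0496 z 0.1875 tool z cm -1.08 tool x cm -1.22
0.8 x -0.0378 z 0.1985 tool z cm -1.18 tool x cm -1.1
0.9 x -0.025 z 0.2082 tool z cm -1.27 tool x cm -0.97
1.0 x -0.0115 z 0.2166 tool z cm -1.35 tool x cm -0.84
1.1 x 0.0017 z 0.2254 tool z cm -1.33 tool x cm -0.88
1.2 x 0.0159 z 0.2329 tool z cm -1.42 tool x cm -0.75
1.3 x 0.0308 z 0.239 tool z cm -1.49 tool x cm -0.61
1.4 x 0.0464 z 0.2436 tool z cm -1.56 tool x cm -0.46
1.5 x 0.0624 z 0.2467 tool z cm -1.61 tool x cm -0.31
1.6 x 0.0788 z 0.2482 tool z cm -1.64 tool x cm -0.14
1.7 x 0.0954 z 0.2479 tool z cm -1.66 tool x cm 0.02
1.8 x 0.1119 z 0.246 tool z cm -1.66 tool x cm 0.19
```

step_arm:
  motion: "0 -0.4 0 0 0 0 0;0 -0.85 0 -0.13 0 0 0;0 -0.85 0 -0.13 0 0 0;0 -0.85 0 -0.21 0 0 0;0 -0.8 0 -0.21 0 0 0;0 -0.8 0 -0.28 0 0 0;0 -0.8 0 -0.29 0 0 0;0 -0.75 0 -0.35 0 0 0;0 -0.75 0 -0.36 0 0 0;0 0 0 0 0 0 0;0 0 0 0 0 0 0;0 0 0 0 0 0 0"

```text
time: 8.35
tool_pos: [0.6103, 0.0307, 0.1479]
ee_rot: [2.896, 1.57, 2.608]
wrist_force: [-0.7, 0.0, -1.9]
width: 0.0197
```

```bash
python3 - <<'E'
from h import *
plan(*case2w(-.0784,.143),.1478,-16.6)
im=snapshot('scene')[:,:,::-1]; crop(im,280,130,500,310,3.5,'pics/s5.png')
E
```

```text
t 8.35 pos [0.6103 0.0307 0.1479] jaw -16.53 tilt 0.05 w 0.0197 F [-0.7  0.  -1.9] q [-0.04  0.25  1.34  0.    1.56  0.25]
shift cm [ 0.01 -0.16  0.02] rot [ 0.001 -0.001 -0.   ] rot*deg [ 0.1 -0.1 -0. ]
```

View pics/s5.png

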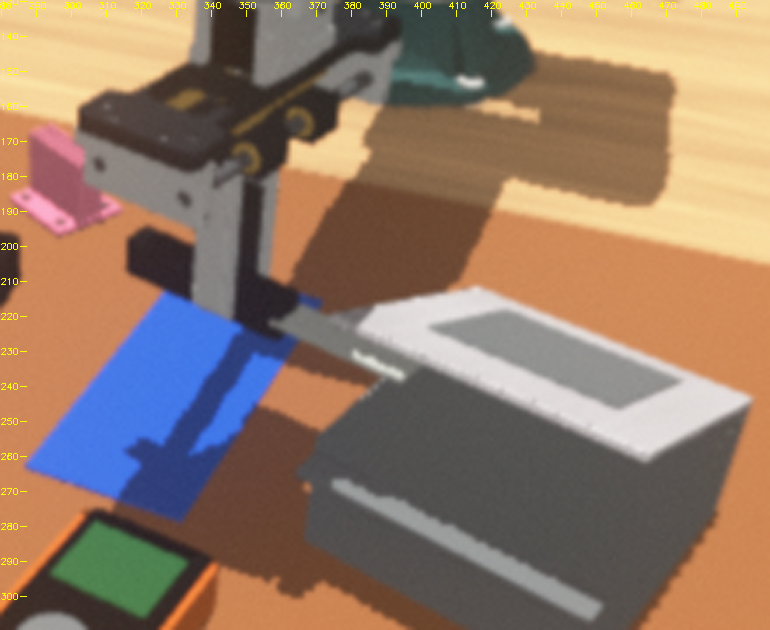

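step_arm:
  motion: "0 -0.7 0 -0.4 0 0 0;0 -0.7 0 -0.44 0 0 0;0 -0.66 0 -0.48 0 0 0;0 -0.66 0 -0.48 0 0 0;0 -0.61 0 -0.54 0 0 0;0 -0.61 0 -0.54 0 0 0;0 -0.55 0 -0.59 0 0 0;0 -0.55 0 -0.59 0 0 0;0 -0.49 0 -0.63 0 0 0;0 -0.49 0 -0.64 0 0 0;0 -0.42 0 -0.67 0 0 0;0 -0.42 0 -0.68 0 0 0;0 -0.88 0 -1.33 0 0 0;0 -0.75 0 -1.42 0 0 0;0 -0.61 0 -1.5 0 0 0;0 -0.46 0 -1.55 0 0 0;0 -0.31 0 -1.6 0 0 0;0 -0.15 0 -1.65 0 0 0;0 0 0 0 0 0 0;0 0 0 0 0 0 0"

```text
time: 10.07
tool_pos: [0.4591, 0.0755, 0.2486]
ee_rot: [0.992, 1.571, 0.704]
wrist_force: [0.5, -0.7, -0.7]
width: 0.0199
```

```bash
python3 - <<'E'
from h import *
plan(*case2w(.0788,.143),.2482,-16.6)
im=snapshot('scene')[:,:,::-1]; crop(im,280,100,500,310,2.8,'pics/s6.png')
E
```

```text
t 10.07 pos [0.4591 0.0755 0.2486] jaw -16.49 tilt 0.01 w 0.0199 F [ 0.5 -0.7 -0.7] q [ 0.04 -0.11  1.52  0.    1.73  0.33]
shift cm [ 0.04 -0.13  0.06] rot [ 0.002  0.    -0.   ] rot*deg [ 0.1  0.  -0. ]
```

View pics/s6.png

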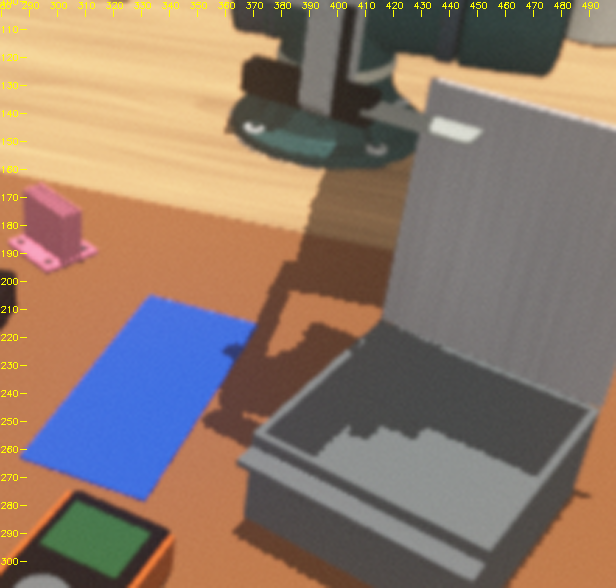

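step_arm:
  motion: "0 0 0 -1.3 0 0 0;0 0.05 0 -1.3 0 0 0;0 0 0 0 0 0 0;0 0 0 1 0 0 0;0 0 0 1.5 0 0 0;0 0 -2 0 0 0 0;0 0 -3 0 0 0 0;0 0 -3 0 0 0 0;0 0 -2 0 0 0 0;0 0 0 0 0 0 0"

```text
time: 10.95
tool_pos: [0.4311, -0.024, 0.2475]
ee_rot: [-1.602, 1.569, -1.896]
wrist_force: [0.1, -0.1, -0.7]
width: 0.0199
```

```bash
python3 - <<'E'
from h import *
plan(.516,-.0337,.10,86.5)
im=snapshot('scene')[:,:,::-1]; cv2.imwrite('/tmp/s7.png',im);cv2.imwrite('pics/s7.png',cv2.resize(im,(800,600)))
E
```

```text
t 10.95 pos [ 0.4311 -0.024   0.2475] jaw -16.85 tilt 0.12 w 0.0199 F [ 0.1 -0.1 -0.7] q [-0.19 -0.18  1.58 -0.    1.74  0.11]
shift cm [14.74  1.56  8.41] rot [1.338e+00 1.000e-03 2.000e-03] rot*deg [76.7  0.1  0.1]
```

View pics/s7.png

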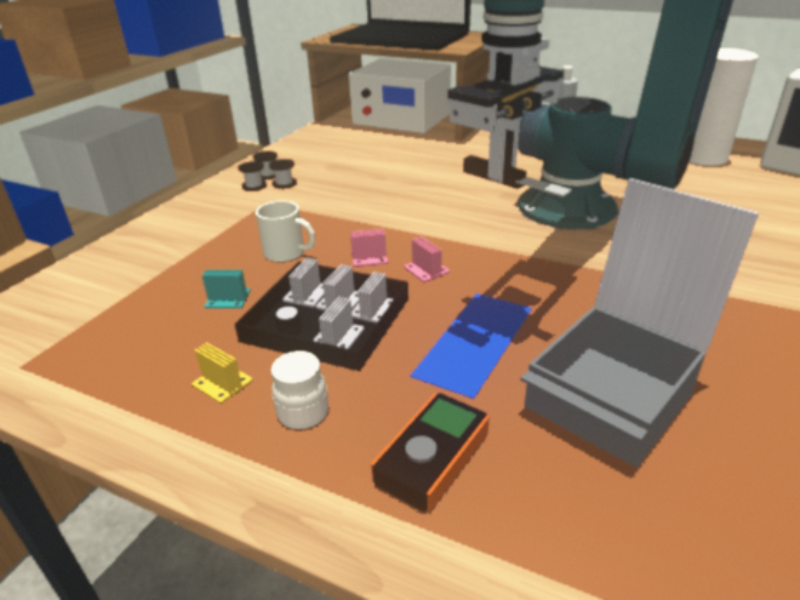

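step_arm:
  motion: "0 0 0.36 2 0 0 0;0 0 0.6 3.2 0 0 0;0 0 0.6 3.2 0 0 0;0 1.4 0 0 0.12 0 0;0 1.4 0 0 0.12 0 0;0 1.4 0 0 0.12 0 0;0 1.4 0 0 0.12 0 0;0 1.4 0 0 0.12 0 0;0 1.4 0 0 0.12 0 0;0 1.4 0 0 0.12 0 0;0 1.4 0 0 0.12 0 0;0 1.4 0 0 0.12 0 0;0 1.4 0 0 0.12 0 0;0 1.4 0 0 0.12 0 0;0 0 0 0 0.015 0 0;0 0 0 0 0 0 0"

```text
time: 12.33
tool_pos: [0.5155, -0.0287, 0.0926]
ee_rot: [-1.806, 1.568, 2.856]
wrist_force: [-0.0, 0.3, -0.5]
width: 0.02
```

```bash
python3 - <<'E'
from h import *
plan(.516,-.0337,.0258,86.5)
E
```

```text
t 12.33 pos [ 0.5155 -0.0287  0.0926] jaw -92.87 tilt 0.15 w 0.02 F [-0.   0.3 -0.5] q [-0.17  0.08  1.65  0.    1.42  1.46]
shift cm [6.68 0.09 0.5 ] rot [ 0.011 -0.001  0.002] rot*deg [ 0.6 -0.   0.1]
```

step_arm:
  motion: "0 1.5 0 0 0 0 0;0 2 0 0 0 0 0;0 1.5 0 0 0 0 0;0 0.8 0 0 0 0 0;0 0.5 0 0 0 0 0;0 0.32 0 0 0 0 0;0 0 0 0 0 0 0;50 0 0 0 0 0 0;50 0 0 0 0 0 0;50 0 0 0 0 0 0;50 0 0 0 0 0 0;50 -1 0 0 0 0 0;50 -3 0 0 0 0 0;50 -4 0 0 0 0 0;50 -4 0 0 0 0 0;50 -4 0 0 0 0 0;50 0 0 0 0 0 0"

```text
time: 13.75
tool_pos: [0.52, -0.0301, 0.1989]
ee_rot: [1.456, 1.552, -0.168]
wrist_force: [1.5, 0.1, 1.0]
width: 0.047
```

```bash
python3 - <<'E'
from h import *
plan(.5191,-.2021,.10,94)
im=snapshot('scene')[:,:,::-1]; cv2.imwrite('/tmp/s8.png',im);crop(im,150,170,390,310,3.3,'pics/s8.png')
E
```

```text
t 13.75 pos [ 0.52   -0.0301  0.1989] jaw -93.04 tilt 1.1 w 0.047 F [1.5 0.1 1. ] q [-0.17  0.01  1.5  -0.    1.61  1.46]
shift cm [ 9.95  0.63 17.16] rot [-0.123  0.003 -0.019] rot*deg [-7.   0.2 -1.1]
```

View pics/s8.png

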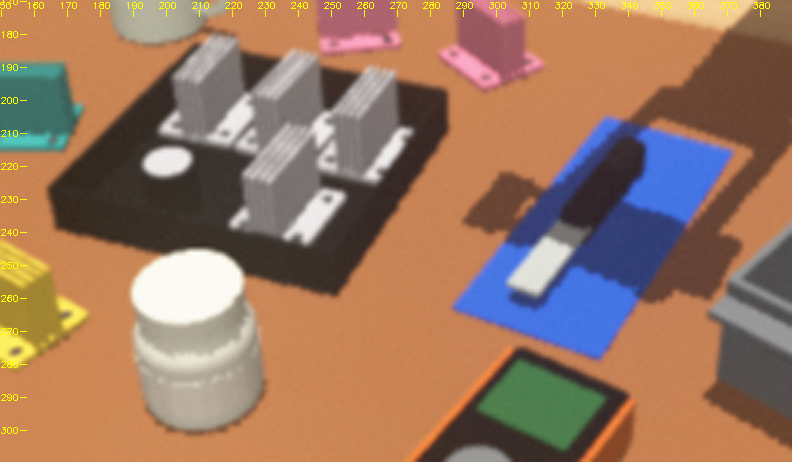

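```bash
cat > ov.py <<'E'
from h import *
import sys
def overlay(im,name,sinks,s,x0,y0,x1,y1,fn,zb=.004):
    c=cv2.resize(im[y0:y1,x0:x1],None,fx=s,fy=s,interpolation=cv2.INTER_CUBIC)
    for (x,y,a) in sinks:
        r=np.radians(a);R=np.array([[np.cos(r),-np.sin(r)],[np.sin(r),np.cos(r)]])
        for hx,hy,z,col in((.032,.029,zb+.005,(0,0,255)),(.032,.010,zb+.054,(0,255,0))):
            q=np.array([[hx,hy],[hx,-hy],[-hx,-hy],[-hx,hy]])@R.T+[x,y]
            p=(proj(name,np.c_[q,np.full(4,z)])-[x0,y0]+.5)*s
            cv2.polylines(c,[p.astype(int)],True,col,1)
    cv2.imwrite(fn,c)
E
python3 - <<'E'
from ov import *
S=[(.6061,-.2173,3.5),(.5191,-.2021,4),(.5212,-.266,2.5),(.5233,-.3305,5)]
overlay(cv2.imread('/tmp/top0.png'),'top',S,6,295,165,415,270,'pics/o1.png')
overlay(cv2.imread('/tmp/s8.png'),'scene',S,6,160,170,300,260,'pics/o2.png')
E
```

```text
(no output)
```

View pics/o1.png

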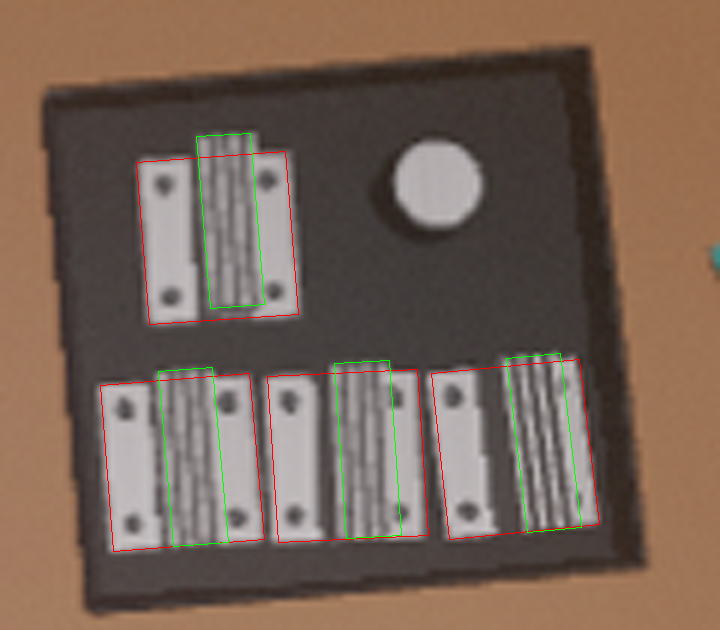

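View pics/o2.png

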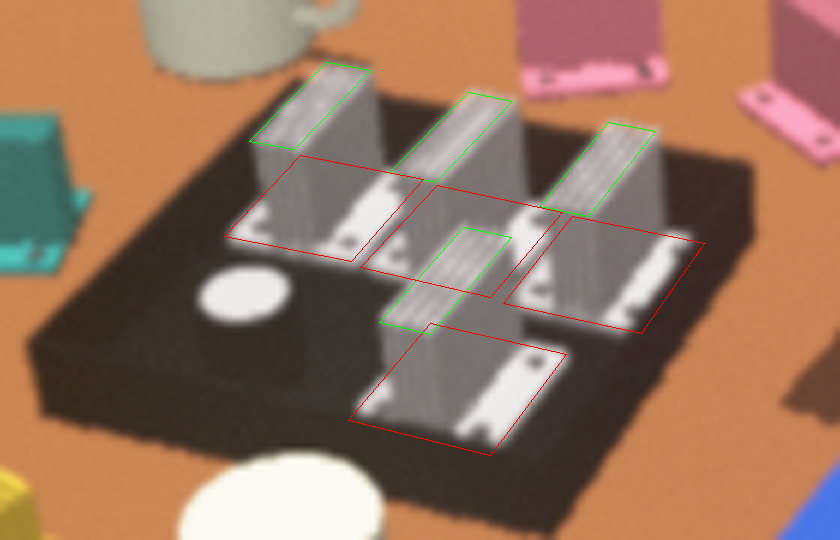

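step_arm:
  motion: "38 0 0.1 2 0 0 0;38 0 0.1 3.5 0 0 0;38 0 0.1 4 0 0 0;38 0 0.1 4 0 0 0;38 0 0.1 2.7 0 0 0;38 0 0.1 1 -0.12 0 0;38 3 0 0 0 0 0;38 4 0 0 0 0 0;38 2.5 0 0 0 0 0;38 0 0 0 0 0 0;38 0 0 0 0 0 0"

```text
time: 14.72
tool_pos: [0.5107, -0.2007, 0.0904]
ee_rot: [-2.105, 1.565, 2.674]
wrist_force: [-0.4, 1.0, -0.0]
width: 0.0358
```

```bash
python3 - <<'E'
from h import *
plan(.5191,-.2021,.0365,94)
E
```

```text
t 14.72 pos [ 0.5107 -0.2007  0.0904] jaw -86.18 tilt 0.31 w 0.0358 F [-0.4  1.  -0. ] q [-0.48  0.15  1.57 -0.    1.43  1.03]
shift cm [5.39 0.86 0.22] rot [-0.003 -0.003  0.005] rot*deg [-0.2 -0.2  0.3]
```

step_arm:
  motion: "38 0 0.86 0.2 0 0 0;38 1 0 0 0 0 0;38 1.5 0 0 0 0 0;38 1.5 0 0 0 0 0;38 0.9 0 0 0 0 0;38 0.5 0 0 0 0 0;38 0 0 0 0 0 0;0 0 0 0 0 0 0;0 0 0 0 0 0 0;0 0 0 0 0 0 0;0 0 0 0 0 0 0;0 0 0 0 0 0 0"

```text
time: 15.72
tool_pos: [0.5218, -0.2029, 0.0398]
ee_rot: [1.299, 1.569, -0.205]
wrist_force: [0.4, 0.9, 3.0]
width: 0.0198
```

```bash
python3 - <<'E'
from h import *
plan(.5191,-.2021,.0365,94)
E
```

```text
t 15.72 pos [ 0.5218 -0.2029  0.0398] jaw -86.18 tilt 0.12 w 0.0198 F [0.4 0.9 3. ] q [-0.47  0.22  1.6   0.    1.32  1.03]
shift cm [ 0.33 -0.26 -0.1 ] rot [-0.003  0.001 -0.002] rot*deg [-0.2  0.  -0.1]
```

step_arm:
  motion: "0 -1 0 0 0 0 0;0 -3 0 0 0 0 0;0 -4 0 0 0 0 0;0 -4 0 0 0 0 0;0 -3 0 0 0 0 0;0 0 0 0 0.12 0 0;0 0 0 0 0.12 0 0;0 0 0 0 0.12 0 0;0 0 0 0 0 0 0;0 0 0 0 0 0 0"

```text
time: 16.55
tool_pos: [0.5207, -0.2029, 0.1886]
ee_rot: [-0.793, 1.57, -2.654]
wrist_force: [-0.3, 0.2, -1.1]
width: 0.0197
```

```bash
python3 - <<'E'
from h import *
plan(*case2w(-.0385,.034),.042,-106.6)
im=snapshot('scene')[:,:,::-1]; cv2.imwrite('/tmp/s9.png',im);cv2.imwrite('pics/s9.png',cv2.resize(im,(800,600)))
E
```

```text
t 16.55 pos [ 0.5207 -0.2029  0.1886] jaw -106.63 tilt 0.03 w 0.0197 F [-0.3  0.2 -1.1] q [-0.47  0.12  1.41 -0.    1.62  1.39]
shift cm [ 14.65  -2.08 -35.69] rot [-0.001  0.     0.   ] rot*deg [-0.  0.  0.]
```

View pics/s9.png

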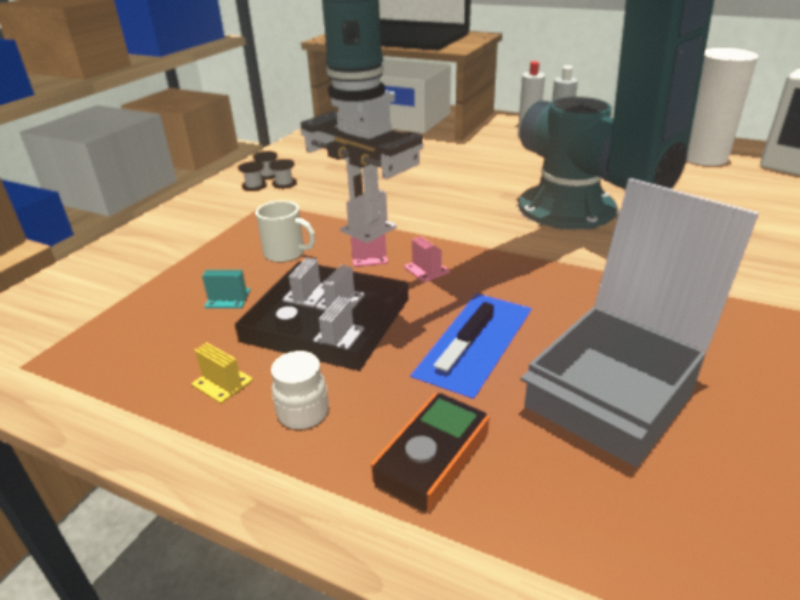

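step_arm:
  motion: "0 0 -0.1 -1.7 0 0 0;0 0 -0.23 -3.5 0 0 0;0 0 -0.25 -4 0 0 0;0 0 -0.25 -4 0 0 0;0 0 -0.25 -4 0 0 0;0 0 -0.25 -4 0 0 0;0 0 -0.25 -4 0 0 0;0 0 -0.25 -4 0 0 0;0 0 -0.15 -3.5 0 0 0;0 0 -0.1 -2 0 0 0;0 0 0 -1 0 0 0;0 0 0 0 0 0 0;0 0 0 0 0 0 0"

```text
time: 17.68
tool_pos: [0.6041, 0.1443, 0.1882]
ee_rot: [-0.309, 1.569, -2.172]
wrist_force: [0.3, -0.7, -1.3]
width: 0.02
```

```bash
python3 - <<'E'
from h import *
plan(*case2w(-.0385,.034),.042,-106.6)
E
```

```text
t 17.68 pos [0.6041 0.1443 0.1882] jaw -106.74 tilt 0.09 w 0.02 F [ 0.3 -0.7 -1.3] q [ 0.14  0.26  1.25 -0.    1.64  2.01]
shift cm [14.62 -0.13 -0.06] rot [-0.002  0.002  0.   ] rot*deg [-0.1  0.1  0. ]
```

step_arm:
  motion: "0 1.5 -0.13 -0.06 0 0 0;0 3 0 0 0 0 0;0 3 0 0 0 0 0;0 3 0 0 0 0 0;0 2.2 0 0 0 0 0;0 1 0 0 0 0 0;0 0.6 0 0 0 0 0;0 0.2 0 0 0 0 0;0 0 0 0 0 0 0;0 0 0 0 0 0 0;0 0 0 0 0 0 0"

```text
time: 18.6
tool_pos: [0.6046, 0.1459, 0.0457]
ee_rot: [1.966, 1.567, 0.102]
wrist_force: [0.3, -0.8, -1.5]
width: 0.02
```

```bash
python3 - <<'E'
from h import *
plan(*case2w(-.0385,.034),.042,-106.6)
im=snapshot('scene')[:,:,::-1]; cv2.imwrite('/tmp/s10.png',im);crop(im,330,80,530,330,2.4,'pics/s10.png')
E
```

```text
t 18.6 pos [0.6046 0.1459 0.0457] jaw -106.8 tilt 0.22 w 0.02 F [ 0.3 -0.8 -1.5] q [ 0.15  0.34  1.44 -0.    1.36  2.01]
shift cm [ 0.37 -0.14  0.14] rot [-0.004 -0.001 -0.003] rot*deg [-0.2 -0.1 -0.2]
```

View pics/s10.png

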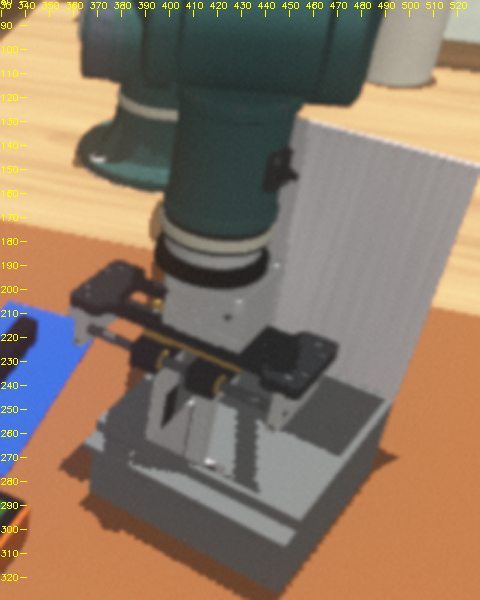

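step_arm:
  motion: "0 0.3 0 0 0 0 0;0 0 0 0 0 0 0;0 0 0 0 0 0 0;0 0 0 0 0 0 0"

```text
time: 18.98
tool_pos: [0.6034, 0.146, 0.0408]
ee_rot: [1.948, 1.57, 0.084]
wrist_force: [0.7, 0.3, 0.0]
width: 0.0197
```

step_arm:
  motion: "34 0 0 0 0 0 0;34 0 0 0 0 0 0;34 0 0 0 0 0 0;34 0 0 0 0 0 0;34 -1 0 0 0 0 0;34 -3 0 0 0 0 0;34 -4 0 0 0 0 0;34 -4 0 0 0 0 0;34 -3 0 0 0 0 0;34 0 0 1.5 0 0 0;34 0 0 4 0 0 0;34 0 0 4 0 0 0;34 0 0 4 0 0 0;34 0 0 4 0 0 0;34 0 0 4 -0.06 0 0;34 0 0 4 0 0 0;34 0 0 4 -0.1 0 0;34 0 0 4 -0.1 0 0;34 0 0 4 -0.1 0 0;34 0 0 3 0 0 0"

```text
time: 20.65
tool_pos: [0.5165, -0.2505, 0.1911]
ee_rot: [0.023, 1.569, -1.48]
wrist_force: [1.0, 0.9, -0.3]
width: 0.0317
```

```bash
python3 - <<'E'
from h import *
plan(.5212,-.266,.0365,92.5)
im=snapshot('scene')[:,:,::-1]; cv2.imwrite('/tmp/s11.png',im);cv2.imwrite('pics/s11.png',cv2.resize(im,(800,600)))
E
```

```text
t 20.65 pos [ 0.5165 -0.2505  0.1911] jaw -86.11 tilt 0.08 w 0.0317 F [ 1.   0.9 -0.3] q [-0.55  0.15  1.37 -0.    1.62  0.95]
shift cm [15.46  0.37  1.56] rot [ 0.024  0.001 -0.   ] rot*deg [ 1.4  0.1 -0. ]
```

View pics/s11.png

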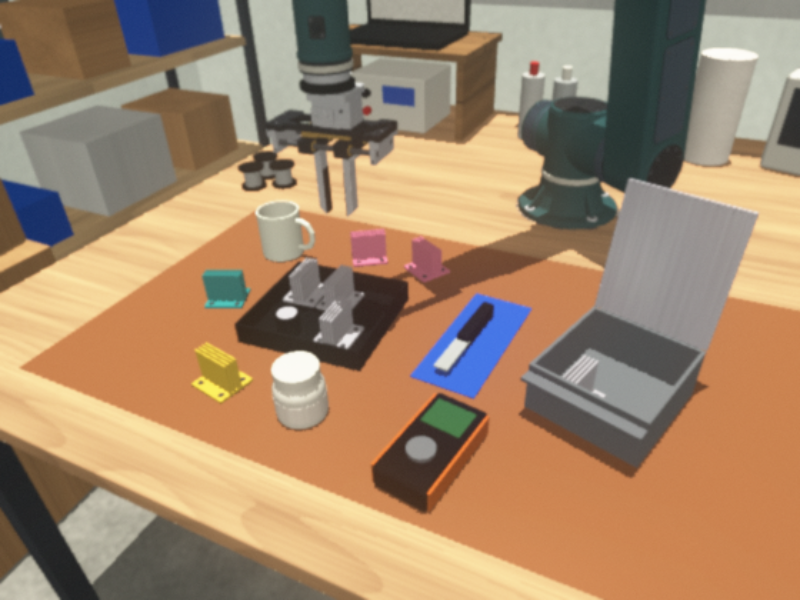

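step_arm:
  motion: "34 0 0.37 1.56 0.024 0 0;34 2 0 0 0 0 0;34 3.5 0 0 0 0 0;34 3.5 0 0 0 0 0;34 0 0 0 0 0 0;34 0 0 0 0 0 0"

```text
time: 21.2
tool_pos: [0.521, -0.2616, 0.0986]
ee_rot: [-2.168, 1.565, 2.587]
wrist_force: [0.5, -0.5, 0.7]
width: 0.0317
```

```bash
python3 - <<'E'
from h import *
plan(.5212,-.266,.0365,92.5)
im=snapshot('scene')[:,:,::-1]; S=[(.6061,-.2173,3.5),(.5212,-.266,2.5),(.5233,-.3305,5)]
overlay=__import__('ov').overlay
overlay(im,'scene',S,5,160,150,300,260,'pics/o3.png')
E
```

```text
t 21.2 pos [ 0.521  -0.2616  0.0986] jaw -87.55 tilt 0.33 w 0.0317 F [ 0.5 -0.5  0.7] q [-0.56  0.22  1.47 -0.    1.46  0.97]
shift cm [6.21 0.03 0.46] rot [-0.001 -0.003  0.005] rot*deg [-0.1 -0.2  0.3]
```

View pics/o3.png

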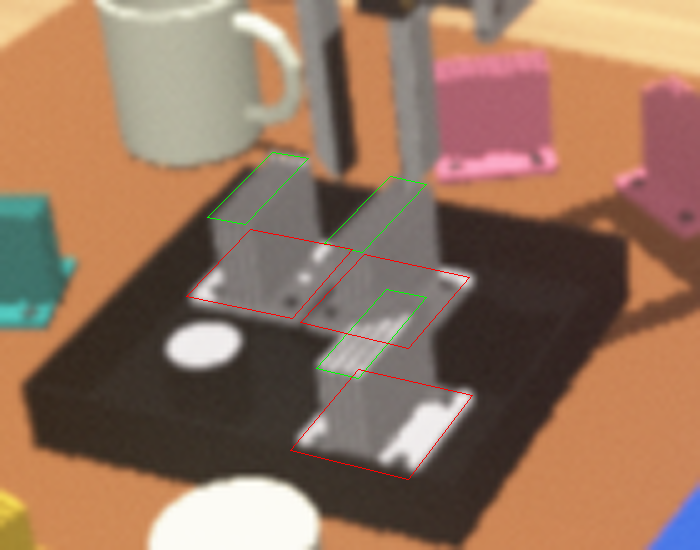

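Sinks A, C and D still match the overlay. I'll go on with C.

step_arm:
  motion: "34 0 0.03 0.45 0 0 0;34 1.5 0 0 0 0 0;34 2 0 0 0 0 0;34 1.5 0 0 0 0 0;34 0.7 0 0 0 0 0;34 0.3 0 0 0 0 0;34 0 0 0 0 0 0;34 0 0 0 0 0 0;0 0 0 0 0 0 0;0 0 0 0 0 0 0;0 0 0 0 0 0 0;0 0 0 0 0 0 0;0 0 0 0 0 0 0"

```text
time: 22.33
tool_pos: [0.524, -0.267, 0.042]
ee_rot: [1.417, 1.569, -0.111]
wrist_force: [-0.2, 1.7, 6.5]
width: 0.0197
```

```bash
python3 - <<'E'
from h import *
plan(.5212,-.266,.0365,92.5)
E
```

```text
t 22.33 pos [ 0.524 -0.267  0.042] jaw -87.54 tilt 0.12 w 0.0197 F [-0.2  1.7  6.5] q [-0.57  0.27  1.53  0.    1.34  0.96]
shift cm [ 0.55 -0.27 -0.11] rot [-0.001  0.    -0.002] rot*deg [-0.   0.  -0.1]
```

step_arm:
  motion: "0 -1 0 0 0 0 0;0 -3 0 0 0 0 0;0 -4 0 0 0 0 0;0 -4 0 0 0 0 0;0 -3 0 0 0 0 0;0 0 0 0 0.11 0 0;0 0 0 0 0.11 0 0;0 0 0 0 0.11 0 0;0 0 0 -1.5 0 0 0;0 0 -0.2 -4 0 0 0;0 0 -0.2 -4 0 0 0;0 0 -0.2 -4 0 0 0;0 0 -0.2 -4 0 0 0;0 0 -0.2 -4 0 0 0;0 0 -0.2 -4 0 0 0;0 0 -0.2 -4 0 0 0;0 0 -0.2 -4 0 0 0;0 0 -0.2 -4 0 0 0;0 0 0 -3 0 0 0;0 0 0 -1 0 0 0"

```text
time: 24.0
tool_pos: [0.6231, 0.1417, 0.1897]
ee_rot: [-2.336, 1.569, 2.097]
wrist_force: [0.5, 0.5, -1.1]
width: 0.0199
```

```bash
python3 - <<'E'
from h import *
plan(*case2w(-.0388,-.034),.043,-106.6)
im=snapshot('scene')[:,:,::-1]; cv2.imwrite('/tmp/s12.png',im);cv2.imwrite('pics/s12.png',cv2.resize(im,(800,600)))
E
```

```text
t 24.0 pos [0.6231 0.1417 0.1897] jaw -105.97 tilt 0.12 w 0.0199 F [ 0.5  0.5 -1.1] q [0.13 0.29 1.2  0.   1.65 1.98]
shift cm [14.68 -1.9  -6.54] rot [ 0.011 -0.001  0.002] rot*deg [ 0.6 -0.1  0.1]
```

View pics/s12.png

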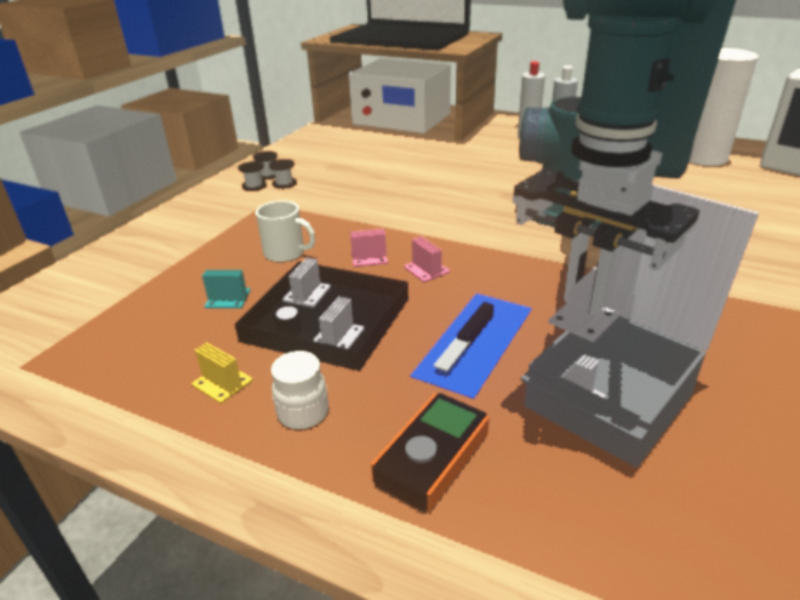

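step_arm:
  motion: "0 0 -0.6 -2 0.011 0 0;0 0 -0.7 -2.5 0 0 0;0 0 -0.6 -2 0 0 0;0 0 0 0 0 0 0;0 2 0 0 0 0 0;0 3 0 0 0 0 0;0 3 0 0 0 0 0;0 2 0 0 0 0 0;0 0 0 0 0 0 0;0 0 0 0 0 0 0;0 0 0 0 0 0 0"

```text
time: 24.97
tool_pos: [0.6251, 0.2029, 0.0925]
ee_rot: [1.887, 1.568, 0.018]
wrist_force: [0.6, 0.1, -0.7]
width: 0.0198
```

```bash
python3 - <<'E'
from h import *
plan(*case2w(-.0388,-.034),.043,-106.6)
E
```

```text
t 24.97 pos [0.6251 0.2029 0.0925] jaw -107.11 tilt 0.15 w 0.0198 F [ 0.6  0.1 -0.7] q [ 0.23  0.38  1.28 -0.    1.48  2.1 ]
shift cm [ 4.94 -0.47 -0.61] rot [-0.009 -0.001 -0.003] rot*deg [-0.5 -0.  -0.1]
```

step_arm:
  motion: "0 0 -0.45 -0.6 -0.009 0 0;0 1.5 0 0 0 0 0;0 1.5 0 0 0 0 0;0 1 0 0 0 0 0;0 0.5 0 0 0 0 0;0 0.3 0 0 0 0 0;0 0 0 0 0 0 0;0 0 0 0 0 0 0;0 0 0 0 0 0 0"

```text
time: 25.72
tool_pos: [0.6222, 0.2108, 0.0435]
ee_rot: [2.043, 1.569, 0.183]
wrist_force: [-0.1, -1.0, -1.4]
width: 0.0196
```

```bash
python3 - <<'E'
from h import *
plan(*case2w(-.0388,-.034),.043,-106.6)
E
```

```text
t 25.72 pos [0.6222 0.2108 0.0435] jaw -106.57 tilt 0.1 w 0.0196 F [-0.1 -1.  -1.4] q [ 0.24  0.41  1.34 -0.    1.39  2.1 ]
shift cm [0.05 0.06 0.06] rot [ 0.001 -0.001 -0.002] rot*deg [ 0.  -0.  -0.1]
```

step_arm:
  motion: "0 0.15 0 0 0 0 0;0 0 0 0 0 0 0;34 0 0 0 0 0 0;34 0 0 0 0 0 0;34 0 0 0 0 0 0;34 0 0 0 0 0 0;34 -1 0 0 0 0 0;34 -3 0 0 0 0 0;34 -4 0 0 0 0 0;34 -4 0 0 0 0 0;34 -3 0 0 0 0 0;34 0 0.3 2 0 0 0;34 0 0.45 4 0 0 0;34 0 0.45 4 0 0 0;34 0 0.45 4 0 0 0;34 0 0.45 4 0 0 0;34 0 0.45 4 0 0 0;34 0 0.45 4 0 0 0;34 0 0.45 4 0 0 0;34 0 0.3 3 0 0 0"

```text
time: 27.38
tool_pos: [0.5626, -0.1193, 0.192]
ee_rot: [0.868, 1.569, -0.994]
wrist_force: [0.1, -0.4, -0.4]
width: 0.0319
```

```bash
python3 - <<'E'
from h import *
from ov import overlay
plan(.5233,-.3305,.1,95)
im=snapshot('scene')[:,:,::-1]; cv2.imwrite('/tmp/s13.png',im)
w1=case2w(-.036,.034);w2=case2w(-.036,-.034)
overlay(im,'scene',[(*w1,163.4),(*w2,163.4)],4.5,350,190,510,320,'pics/o4.png',zb=.005)
overlay(im,'scene',[(.6061,-.2173,3.5),(.5233,-.3305,5)],4.5,160,150,300,260,'pics/o5.png')
E
```

```text
t 27.38 pos [ 0.5626 -0.1193  0.192 ] jaw -106.68 tilt 0.09 w 0.0319 F [ 0.1 -0.4 -0.4] q [-0.31  0.15  1.36 -0.    1.62  1.55]
shift cm [ 9.23  2.28 21.35] rot [-0.378  0.001 -0.001] rot*deg [-21.7   0.1  -0.1]
```

View pics/o4.png

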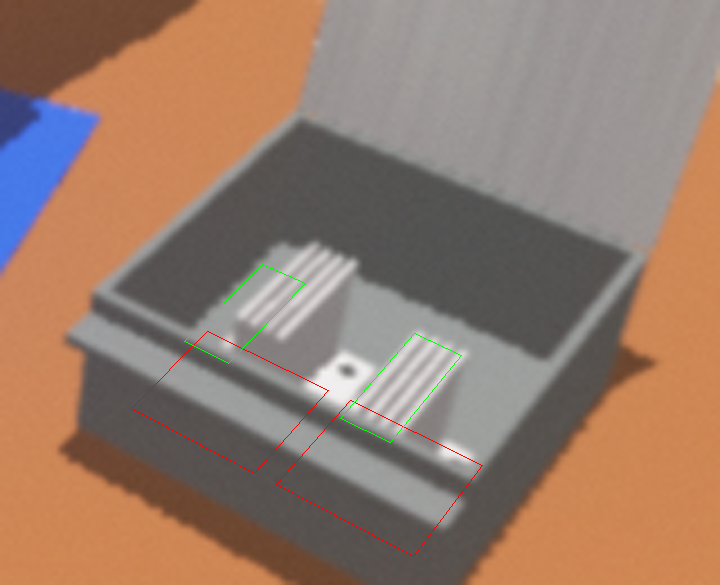

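View pics/o5.png

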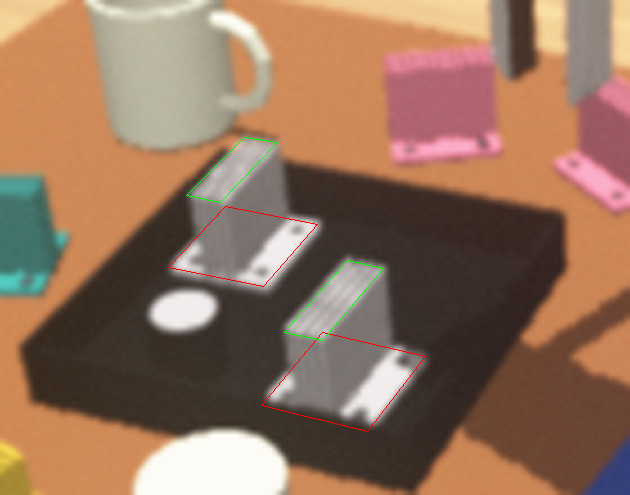

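```bash
python3 - <<'E'
from h import *
c,s=np.cos(CY),np.sin(CY)
for q in [(298,291),(410,385)]:
    w=atz('scene',[(q[0]/4.5+350-.5,q[1]/4.5+190-.5)],.059)[0][:2]; d=w-C; print(w,'case',c*d[0]+s*d[1],-s*d[0]+c*d[1])
im=snapshot('top')[:,:,::-1]; crop(im,85,140,260,290,4.4,'pics/t3.png')
E
```

```text
[0.5785511  0.16253802] case -0.010177878574980134 0.024161252634901306
[0.61812869 0.21343362] case -0.03356569365884947 -0.035919998558582966
```

View pics/t3.png

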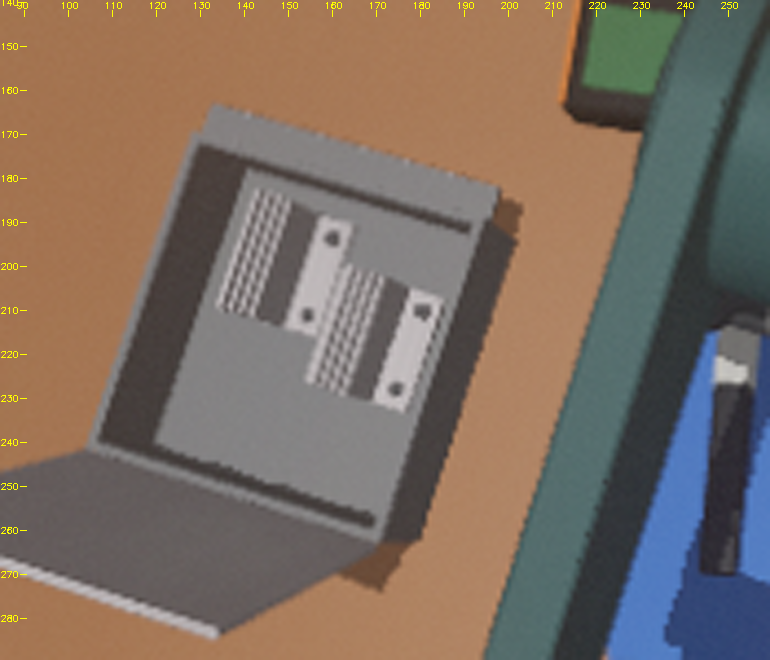

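step_arm:
  motion: "34 0 0 0 -0.12 0 0;34 0 0 0 -0.12 0 0;34 0 0 0 -0.12 0 0;34 0 0 0 -0.018 0 0;34 0 0 0 0 0 0"

```text
time: 27.9
tool_pos: [0.5637, -0.1154, 0.1915]
ee_rot: [1.794, 1.57, 0.31]
wrist_force: [1.2, -0.2, -0.0]
width: 0.032
```

```bash
python3 - <<'E'
from h import *
plan(.5233,-.3305,.1,95)
E
```

```text
t 27.9 pos [ 0.5637 -0.1154  0.1915] jaw -84.97 tilt 0.03 w 0.032 F [ 1.2 -0.2 -0. ] q [-0.3   0.15  1.36  0.    1.62  1.18]
shift cm [ 9.14 -5.91 21.08] rot [ 0.    -0.    -0.001] rot*deg [ 0. -0. -0.]
```

step_arm:
  motion: "34 0 -0.6 2 0 0 0;34 0 -1.1 3.9 0 0 0;34 0 -1.1 3.9 0 0 0;34 0 -1.1 3.9 0 0 0;34 0 -1.1 3.9 0 0 0;34 0 -0.9 3.5 0 0 0;34 2 0 0 0 0 0;34 3 0 0 0 0 0;34 3 0 0 0 0 0;34 1 0 0 0 0 0;34 0 0 0 0 0 0;34 0 0 0 0 0 0;34 0 0 0 0 0 0"

```text
time: 28.98
tool_pos: [0.5247, -0.3321, 0.1036]
ee_rot: [0.823, 1.567, -0.659]
wrist_force: [1.0, 0.3, 0.8]
width: 0.0321
```

```bash
python3 - <<'E'
from h import *
plan(.5233,-.3305,.038,95)
E
```

```text
t 28.98 pos [ 0.5247 -0.3321  0.1036] jaw -84.91 tilt 0.23 w 0.0321 F [1.  0.3 0.8] q [-0.66  0.29  1.37 -0.    1.47  0.83]
shift cm [ 6.56 -0.15 -0.19] rot [ 0.002  0.003 -0.003] rot*deg [ 0.1  0.2 -0.2]
```

step_arm:
  motion: "34 0 -0.3 -0.15 0 0 0;34 1.5 0 0 0 0 0;34 2 0 0 0 0 0;34 1.8 0 0 0 0 0;34 0.8 0 0 0 0 0;34 0.4 0 0 0 0 0;34 0 0 0 0 0 0;34 0 0 0 0 0 0;34 0 0 0 0 0 0;0 0 0 0 0 0 0;0 0 0 0 0 0 0;0 0 0 0 0 0 0;0 0 0 0 0 0 0;0 0 0 0 0 0 0"

```text
time: 30.15
tool_pos: [0.5208, -0.3305, 0.0371]
ee_rot: [1.214, 1.569, -0.268]
wrist_force: [-0.4, 1.7, 4.6]
width: 0.0197
```

```bash
python3 - <<'E'
from h import *
plan(.5233,-.3305,.038,95)
E
```

```text
t 30.15 pos [ 0.5208 -0.3305  0.0371] jaw -84.91 tilt 0.08 w 0.0197 F [-0.4  1.7  4.6] q [-0.66  0.34  1.46  0.    1.35  0.82]
shift cm [-0.09  0.25  0.03] rot [ 0.002  0.    -0.001] rot*deg [ 0.1  0.  -0.1]
```

step_arm:
  motion: "0 -1 0 0 0 0 0;0 -3 0 0 0 0 0;0 -4 0 0 0 0 0;0 -4 0 0 0 0 0;0 -3 0 0 0 0 0;0 0 0 0 0.12 0 0;0 0 0 0 0.12 0 0;0 0 0 0 0.12 0 0;0 0 0 0 0.018 0 0;0 0 0 0 0 0 0"

```text
time: 30.98
tool_pos: [0.5199, -0.3305, 0.1857]
ee_rot: [-1.456, 1.57, 2.969]
wrist_force: [0.4, 0.6, -1.6]
width: 0.0198
```

```bash
python3 - <<'E'
from h import *
plan(*case2w(.036,-.04),.0385,-106.6)
E
```

```text
t 30.98 pos [ 0.5199 -0.3305  0.1857] jaw -106.46 tilt 0.06 w 0.0198 F [ 0.4  0.6 -1.6] q [-0.66  0.24  1.27 -0.    1.63  1.2 ]
shift cm [ 14.72 -12.94 -55.37] rot [0.002 0.    0.001] rot*deg [0.1 0.  0.1]
```

step_arm:
  motion: "0 0 0 -2 0 0 0;0 0 -0.4 -4 0 0 0;0 0 -0.4 -4 0 0 0;0 0 -0.4 -4 0 0 0;0 0 -0.4 -4 0 0 0;0 0 -0.4 -4 0 0 0;0 0 -0.4 -4 0 0 0;0 0 -0.4 -4 0 0 0;0 0 -0.4 -4 0 0 0;0 0 -0.4 -4 0 0 0;0 0 -0.4 -4 0 0 0;0 0 -0.4 -4 0 0 0;0 0 -0.5 -4 0 0 0;0 0 -0.5 -3 0 0 0;0 0 -0.5 -2 0 0 0;0 0 -0.5 0 0 0 0;0 0 0 0 0 0 0"

```text
time: 32.4
tool_pos: [0.6148, 0.2162, 0.1853]
ee_rot: [-0.794, 1.569, -2.65]
wrist_force: [0.6, -0.1, -1.5]
width: 0.0199
```

```bash
python3 - <<'E'
from h import *
plan(*case2w(.036,-.04),.0385,-106.6)
im=snapshot('scene')[:,:,::-1]; cv2.imwrite('/tmp/s14.png',im);cv2.imwrite('pics/s14.png',cv2.resize(im,(800,600)))
E
```

```text
t 32.4 pos [0.6148 0.2162 0.1853] jaw -106.31 tilt 0.12 w 0.0199 F [ 0.6 -0.1 -1.5] q [ 0.25  0.33  1.17 -0.    1.65  2.11]
shift cm [14.68 -6.54 -0.29] rot [0.005 0.001 0.001] rot*deg [0.3 0.1 0.1]
```

View pics/s14.png

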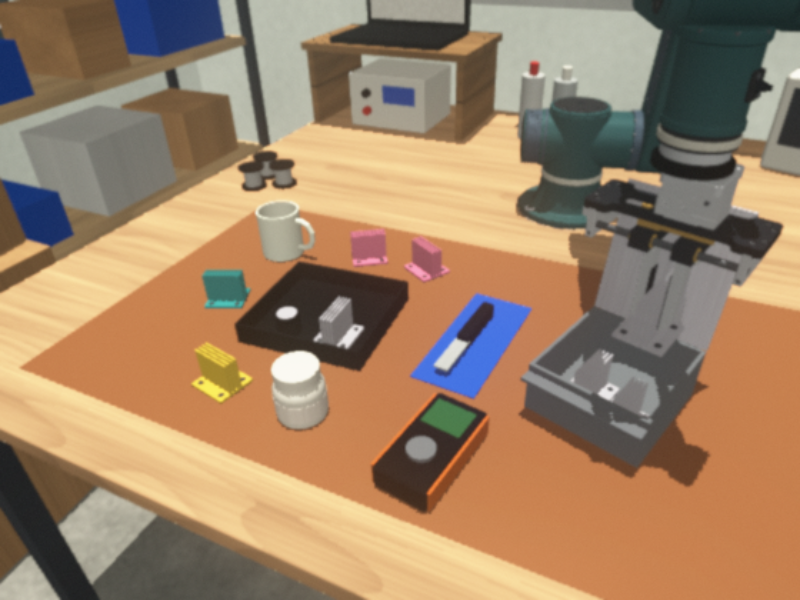

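step_arm:
  motion: "0 0 -2 -0.1 0.005 0 0;0 0 -2.5 -0.1 0 0 0;0 0 -2 -0.1 0 0 0;0 0 0 0 0 0 0;0 2 0 0 0 0 0;0 3 0 0 0 0 0;0 3 0 0 0 0 0;0 1.5 0 0 0 0 0;0 0 0 0 0 0 0;0 0 0 0 0 0 0;0 0 0 0 0 0 0"

```text
time: 33.37
tool_pos: [0.5559, 0.2359, 0.0929]
ee_rot: [2.032, 1.568, 0.166]
wrist_force: [0.5, -0.1, -0.6]
width: 0.0196
```

```bash
python3 - <<'E'
from h import *
plan(*case2w(.036,-.04),.0385,-106.6)
im=snapshot('scene')[:,:,::-1]; cv2.imwrite('/tmp/s15.png',im);crop(im,340,60,540,330,2.2,'pics/s15.png')
E
```

```text
t 33.37 pos [0.5559 0.2359 0.0929] jaw -106.91 tilt 0.18 w 0.0196 F [ 0.5 -0.1 -0.6] q [ 0.31  0.26  1.43 -0.    1.44  2.17]
shift cm [ 5.44 -0.37 -0.02] rot [-0.005 -0.001 -0.003] rot*deg [-0.3 -0.1 -0.2]
```

View pics/s15.png

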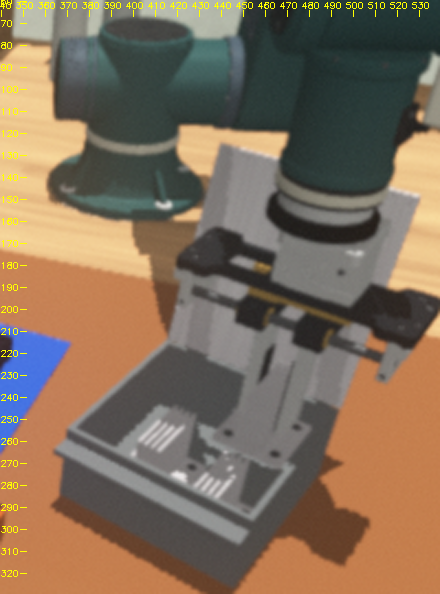

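step_arm:
  motion: "0 0 -0.3 0 -0.005 0 0;0 1.5 0 0 0 0 0;0 1.5 0 0 0 0 0;0 1.2 0 0 0 0 0;0 0.6 0 0 0 0 0;0 0.3 0 0 0 0 0;0 0.2 0 0 0 0 0;0 0 0 0 0 0 0;0 0 0 0 0 0 0;0 0 0 0 0 0 0"

```text
time: 34.25
tool_pos: [0.5521, 0.2377, 0.0389]
ee_rot: [2.124, 1.569, 0.264]
wrist_force: [-0.3, -0.7, -0.8]
width: 0.0195
```

```bash
python3 - <<'E'
from h import *
plan(*case2w(.036,-.04),.0385,-106.6)
E
```

```text
t 34.25 pos [0.5521 0.2377 0.0389] jaw -106.57 tilt 0.09 w 0.0195 F [-0.3 -0.7 -0.8] q [ 0.31  0.3   1.5  -0.    1.34  2.17]
shift cm [0.04 0.06 0.03] rot [ 0.001 -0.001 -0.001] rot*deg [ 0.  -0.  -0.1]
```

step_arm:
  motion: "0 0.1 0 0 0 0 0;0 0 0 0 0 0 0;34 0 0 0 0 0 0;34 0 0 0 0 0 0;34 0 0 0 0 0 0;34 0 0 0 0 0 0;34 -1 0 0 0 0 0;34 -3 0 0 0 0 0;34 -4 0 0 0 0 0;34 -3 0 0 0 0 0;34 -2 0 0 0 0 0;34 0 0 2 0 0 0;34 0 0 3 0 0 0;34 0 0 1.5 0 0 0;34 0 0 0 0 0 0;34 0 0 0 0 0 0"

```text
time: 35.58
tool_pos: [0.533, 0.1749, 0.1674]
ee_rot: [2.993, 1.57, 1.131]
wrist_force: [-0.3, 0.9, 0.9]
width: 0.0316
```

```bash
python3 - <<'E'
from h import *
plan(*case2w(-.01,.024),.1,-106.6)
im=snapshot('scene')[:,:,::-1]; cv2.imwrite('/tmp/s16.png',im);crop(im,350,190,510,320,4.5,'pics/s16.png')
E
```

```text
t 35.58 pos [0.533  0.1749 0.1674] jaw -106.66 tilt 0.06 w 0.0316 F [-0.3  0.9  0.9] q [0.22 0.13 1.44 0.   1.57 2.08]
shift cm [ 6.74  4.7  -0.13] rot [-0.001 -0.001 -0.   ] rot*deg [-0.1 -0.1 -0. ]
```

View pics/s16.png

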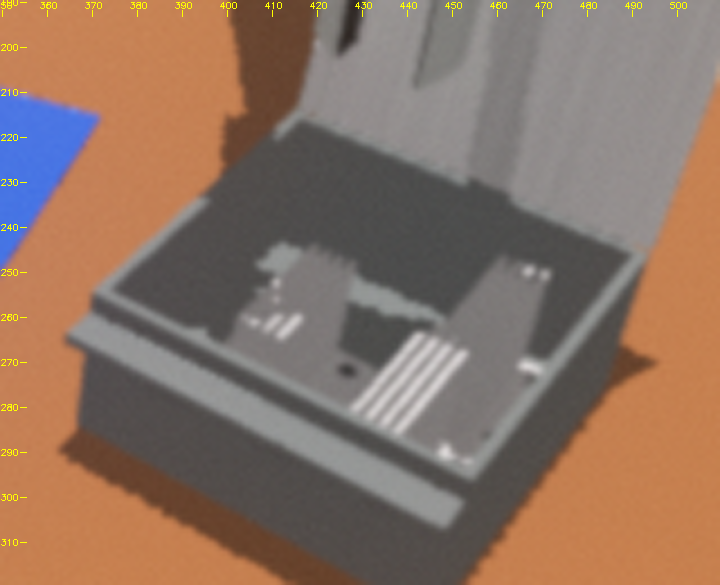

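step_arm:
  motion: "34 0 2 0 0 0 0;34 0 2.5 0 0 0 0;34 2 0 0 0 0 0;34 3 0 0 0 0 0;34 1.8 0 0 0 0 0;34 0 0 0 0 0 0;34 0 0 0 0 0 0"

```text
time: 36.22
tool_pos: [0.5753, 0.1631, 0.0974]
ee_rot: [-1.192, 1.567, -3.051]
wrist_force: [0.2, 0.9, 0.1]
width: 0.0322
```

```bash
python3 - <<'E'
from h import *
plan(*case2w(-.01,.024),.041,-106.6)
im=snapshot('scene')[:,:,::-1]; cv2.imwrite('/tmp/s16.png',im);crop(im,350,170,510,320,4,'pics/s17.png')
E
```

```text
t 36.22 pos [0.5753 0.1631 0.0974] jaw -106.51 tilt 0.21 w 0.0322 F [0.2 0.9 0.1] q [0.18 0.25 1.44 0.   1.46 2.04]
shift cm [ 5.64  0.33 -0.06] rot [0.002 0.001 0.003] rot*deg [0.1 0.1 0.2]
```

View pics/s17.png

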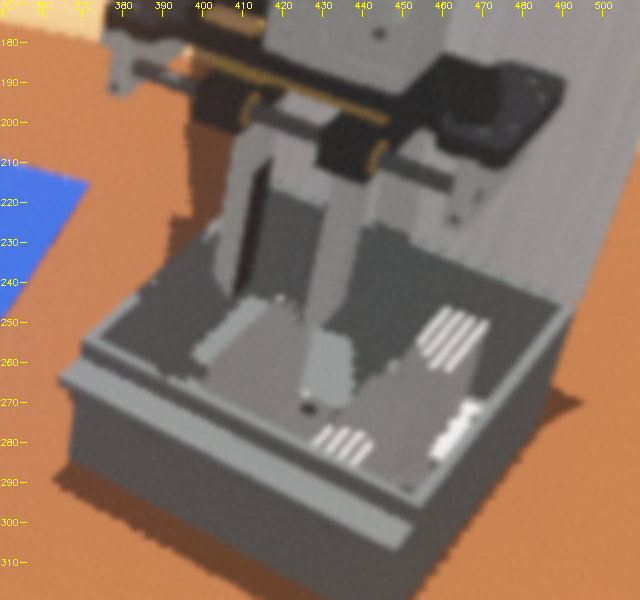

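step_arm:
  motion: "34 1.5 0.3 0 0 0 0;34 1.8 0 0 0 0 0;34 1.2 0 0 0 0 0;34 0.7 0 0 0 0 0;34 0.4 0 0 0 0 0;34 0 0 0 0 0 0;34 0 0 0 0 0 0;34 0 0 0 0 0 0;0 0 0 0 0 0 0;0 0 0 0 0 0 0;0 0 0 0 0 0 0;0 0 0 0 0 0 0;0 0 0 0 0 0 0;0 -1 0 0 0 0 0;0 -1.5 0 0 0 0 0;0 0 0 1 0 0 0;0 0 0 0 0 0 0"

```text
time: 37.68
tool_pos: [0.5764, 0.1505, 0.069]
ee_rot: [1.211, 1.569, -0.65]
wrist_force: [-0.4, -0.5, -1.6]
width: 0.0202
```

```bash
python3 - <<'E'
from h import *
plan(*case2w(.034,.036),.062,-106.6)
im=snapshot('scene')[:,:,::-1]; cv2.imwrite('/tmp/s16.png',im);crop(im,350,170,510,320,4,'pics/s18.png')
E
```

```text
t 37.68 pos [0.5764 0.1505 0.069 ] jaw -106.61 tilt 0.11 w 0.0202 F [-0.4 -0.5 -1.6] q [ 0.16  0.27  1.48 -0.    1.4   2.02]
shift cm [ 0.69 -4.56 -0.03] rot [-0.     0.001 -0.002] rot*deg [-0.   0.  -0.1]
```

View pics/s18.png

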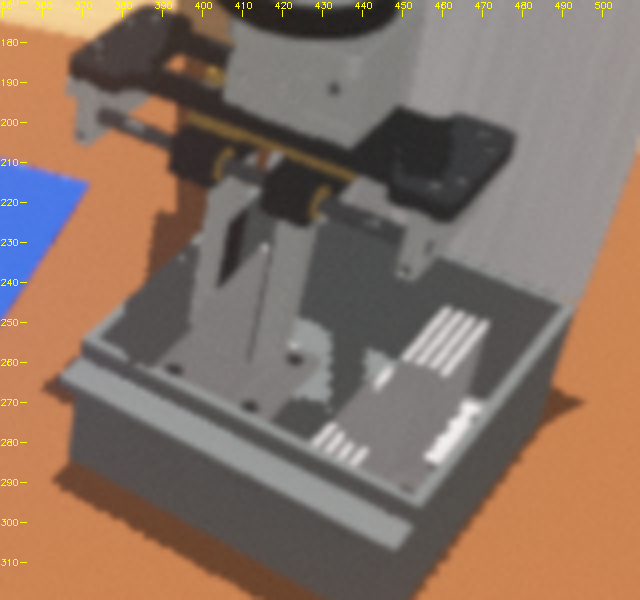

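step_arm:
  motion: "0 0 -1.5 0 0 0 0;0 0 -1.7 0 0 0 0;0 0 -1.2 0 0 0 0;0 0 0 0 0 0 0;0 0 0 0 0 0 0;0 1 0 0 0 0 0;0 0.8 0 0 0 0 0;0 0.3 0 0 0 0 0;0 0 0 0 0 0 0;0 0 0 0 0 0 0;0 0 0 0 0 0 0"

```text
time: 38.65
tool_pos: [0.5343, 0.1643, 0.047]
ee_rot: [0.742, 1.571, -1.119]
wrist_force: [-1.2, -0.0, -1.5]
width: 0.0197
```

```bash
python3 - <<'E'
from h import *
plan(*case2w(.034,.036),.044,-106.6)
E
```

```text
t 38.65 pos [0.5343 0.1643 0.047 ] jaw -106.58 tilt 0.01 w 0.0197 F [-1.2 -0.  -1.5] q [ 0.2   0.21  1.59 -0.    1.34  2.06]
shift cm [ 0.3  -0.12  0.09] rot [ 0.  0. -0.] rot*deg [ 0.  0. -0.]
```

step_arm:
  motion: "0 0.2 -0.1 0 0 0 0;0 0.2 0 0 0 0 0;0 0.1 0 0 0 0 0;0 0 0 0 0 0 0;0 0 0 0 0 0 0"

```text
time: 39.07
tool_pos: [0.5335, 0.1648, 0.0437]
ee_rot: [1.957, 1.569, 0.097]
wrist_force: [-1.6, -0.3, 5.8]
width: 0.0198
```

step_arm:
  motion: "0 -0.15 0 0 0 0 0;34 0 0 0 0 0 0;34 0 0 0 0 0 0;34 0 0 0 0 0 0;34 0 0 0 0 0 0;34 -1 0 0 0 0 0;34 -3 0 0 0 0 0;34 -4 0 0 0 0 0;34 -4 0 0 0 0 0;34 -2.5 0 0 0 0 0;34 0 1.5 2 0 0 0;34 0 2 3.5 0 0 0;34 0 2 3.5 0 0 0;34 0 2 3.5 0 0 0;34 0 2 3.5 0 0 0;34 0 2 3.5 0 0 0;34 0 2 3.5 0 0 0;34 0 2 3.5 0 0 0;34 0 2 3.5 0 0 0;34 0 0 2 0 0 0"

```text
time: 40.73
tool_pos: [0.6104, -0.1968, 0.1883]
ee_rot: [0.623, 1.569, -1.24]
wrist_force: [-0.4, 0.5, 0.3]
width: 0.0322
```

```bash
python3 - <<'E'
from h import *
from ov import overlay
plan(.6061,-.2173,.1,93.5)
im=snapshot('scene')[:,:,::-1]; cv2.imwrite('/tmp/s19.png',im)
S=[(*case2w(.034,.036),163.4),(*case2w(-.034,-.036),163.4),(*case2w(.034,-.04),163.4)]
overlay(im,'scene',S,4.5,350,190,510,320,'pics/o6.png',zb=.005)
overlay(im,'scene',[(.6061,-.2173,3.5)],4,160,120,360,260,'pics/o7.png')
im=snapshot('top')[:,:,::-1]; overlay(im,'top',S,4.4,85,140,260,290,'pics/t4.png',zb=.005)
E
```

```text
t 40.73 pos [ 0.6104 -0.1968  0.1883] jaw -106.77 tilt 0.12 w 0.0322 F [-0.4  0.5  0.3] q [-0.4   0.3   1.19 -0.    1.65  1.46]
shift cm [8.83 0.17 2.08] rot [-0.354  0.002 -0.001] rot*deg [-20.3   0.1  -0.1]
```

View pics/o6.png

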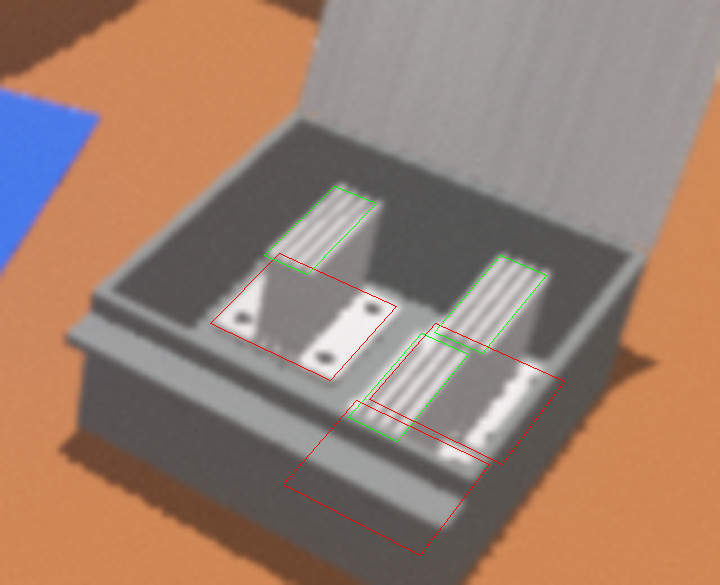

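View pics/t4.png

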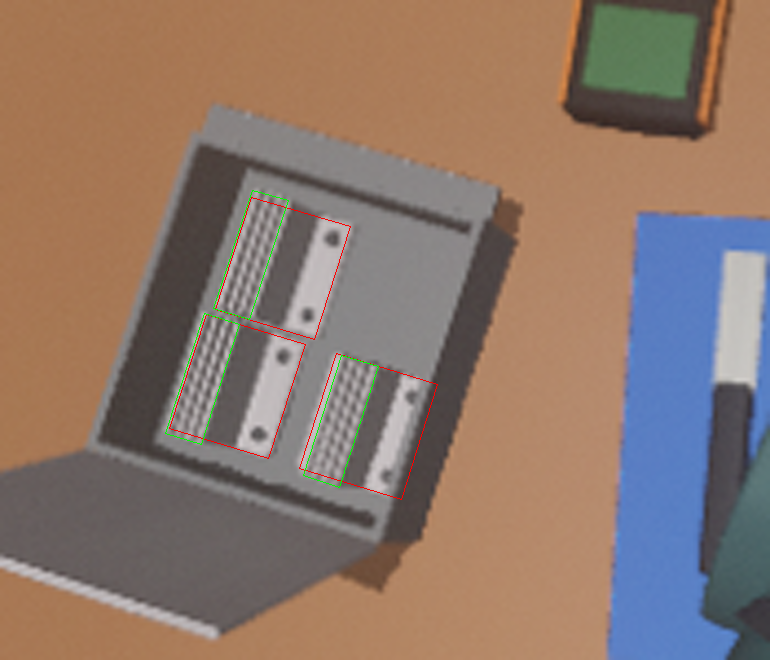

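View pics/o7.png

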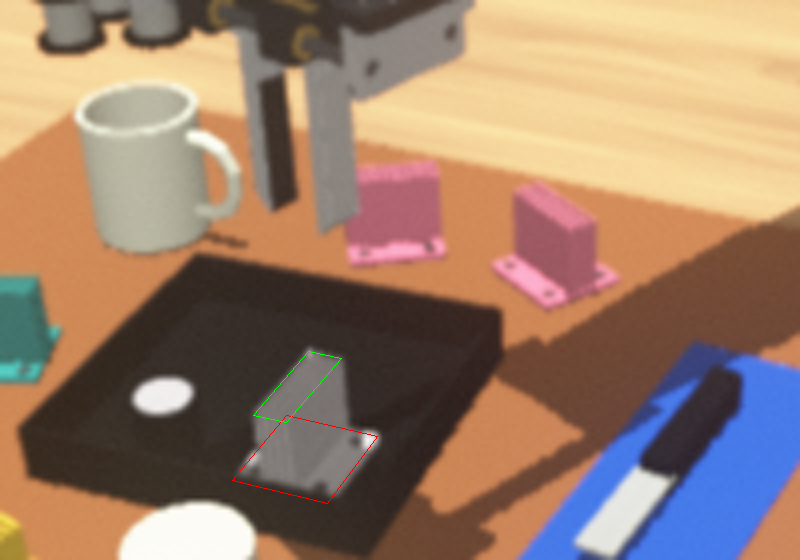

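step_arm:
  motion: "34 0 0.1 1.5 -0.118 0 0;34 0 0 0 -0.118 0 0;34 0 0 0 -0.118 0 0;34 3 0 0 0 0 0;34 3 0 0 0 0 0;34 2.5 0 0 0 0 0;34 0 0 0 0 0 0;34 0 0 0 0 0 0;34 0 0 0 0 0 0"

```text
time: 41.58
tool_pos: [0.6073, -0.2061, 0.1058]
ee_rot: [1.165, 1.568, -0.34]
wrist_force: [0.0, 0.3, 1.0]
width: 0.032
```

```bash
python3 - <<'E'
from h import *
plan(.6061,-.2173,.038,93.5)
E
```

```text
t 41.58 pos [ 0.6073 -0.2061  0.1058] jaw -86.23 tilt 0.17 w 0.032 F [0.  0.3 1. ] q [-0.42  0.33  1.31  0.    1.49  1.09]
shift cm [ 6.78 -0.21  1.1 ] rot [ 0.005  0.001 -0.003] rot*deg [ 0.3  0.1 -0.2]
```

step_arm:
  motion: "34 0 -0.2 1.1 0 0 0;34 0 0 0 0 0 0;34 1.5 0 0 0 0 0;34 2 0 0 0 0 0;34 1.8 0 0 0 0 0;34 0.9 0 0 0 0 0;34 0.4 0 0 0 0 0;34 0 0 0 0 0 0;34 0 0 0 0 0 0;34 0 0 0 0 0 0;0 0 0 0 0 0 0;0 0 0 0 0 0 0;0 0 0 0 0 0 0;0 0 0 0 0 0 0;0 0 0 0 0 0 0"

```text
time: 42.83
tool_pos: [0.6055, -0.2178, 0.0387]
ee_rot: [1.152, 1.569, -0.354]
wrist_force: [0.1, 0.1, 3.6]
width: 0.0197
```

```bash
python3 - <<'E'
from h import *
plan(.6061,-.2173,.038,93.5)
E
```

```text
t 42.83 pos [ 0.6055 -0.2178  0.0387] jaw -86.28 tilt 0.11 w 0.0197 F [0.1 0.1 3.6] q [-0.43  0.39  1.38  0.    1.37  1.07]
shift cm [ 0.07  0.06 -0.05] rot [ 0.004  0.001 -0.002] rot*deg [ 0.2  0.  -0.1]
```

step_arm:
  motion: "0 -1 0 0 0 0 0;0 -3 0 0 0 0 0;0 -4 0 0 0 0 0;0 -4 0 0 0 0 0;0 -3 0 0 0 0 0;0 0 0 0 0.12 0 0;0 0 0 0 0.12 0 0;0 0 0 0 0.115 0 0;0 0 0 0 0 0 0;0 0 0 0 0 0 0"

```text
time: 43.67
tool_pos: [0.6045, -0.2176, 0.1872]
ee_rot: [-1.584, 1.57, 2.841]
wrist_force: [0.7, 0.8, -1.0]
width: 0.0199
```

```bash
python3 - <<'E'
from h import *
plan(*case2w(-.038,.034),.04,-106.6)
im=snapshot('scene')[:,:,::-1]; cv2.imwrite('/tmp/s20.png',im);crop(im,150,50,510,320,2.2,'pics/s20.png')
E
```

```text
t 43.67 pos [ 0.6045 -0.2176  0.1872] jaw -106.46 tilt 0.07 w 0.0199 F [ 0.7  0.8 -1. ] q [-0.43  0.3   1.19 -0.    1.65  1.42]
shift cm [ 14.73 -10.47 -34.72] rot [ 0.002 -0.     0.001] rot*deg [ 0.1 -0.   0.1]
```

View pics/s20.png

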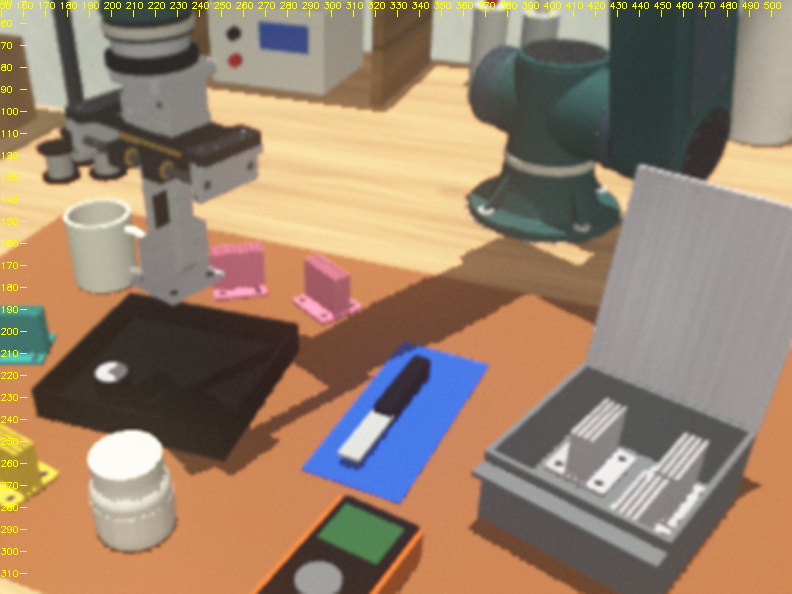

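step_arm:
  motion: "0 0 -0.7 -2 0 0 0;0 0 -1.1 -3.6 0 0 0;0 0 -1.1 -3.6 0 0 0;0 0 -1.1 -3.6 0 0 0;0 0 -1.1 -3.6 0 0 0;0 0 -1.1 -3.6 0 0 0;0 0 -1.1 -3.6 0 0 0;0 0 -1.1 -3.6 0 0 0;0 0 -1.1 -3.6 0 0 0;0 0 -1 -3 0 0 0;0 0 0 -1 0 0 0;0 0 0 0 0 0 0;0 3 0 0 0 0 0;0 3 0 0 0 0 0;0 2.5 0 0 0 0 0;0 0 0 0 0 0 0;0 0 0 0 0 0 0;0 0 0 0 0 0 0"

```text
time: 45.22
tool_pos: [0.605, 0.1447, 0.1043]
ee_rot: [1.785, 1.568, -0.077]
wrist_force: [0.2, 0.3, -0.5]
width: 0.0201
```

```bash
python3 - <<'E'
from h import *
plan(*case2w(-.038,.034),.04,-106.6)
im=snapshot('scene')[:,:,::-1]; cv2.imwrite('/tmp/s21.png',im);crop(im,350,150,510,320,3.5,'pics/s21.png')
E
```

```text
t 45.22 pos [0.605  0.1447 0.1043] jaw -106.69 tilt 0.14 w 0.0201 F [ 0.2  0.3 -0.5] q [ 0.14  0.29  1.37 -0.    1.48  2.01]
shift cm [ 6.43 -0.28  0.03] rot [-0.001 -0.001 -0.002] rot*deg [-0.1 -0.  -0.1]
```

View pics/s21.png

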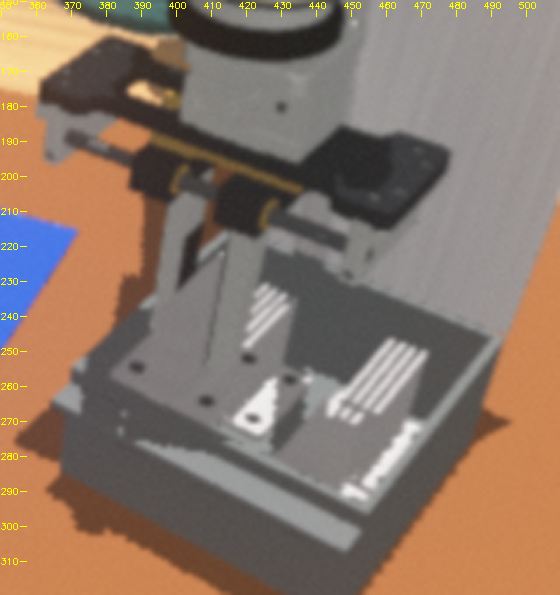

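step_arm:
  motion: "0 0 -0.2 0 0 0 0;0 1.5 0 0 0 0 0;0 2 0 0 0 0 0;0 1.5 0 0 0 0 0;0 0.8 0 0 0 0 0;0 0.4 0 0 0 0 0;0 0.1 0 0 0 0 0;0 0 0 0 0 0 0;0 0 0 0 0 0 0;0 0 0 0 0 0 0"

```text
time: 46.1
tool_pos: [0.6028, 0.1465, 0.041]
ee_rot: [1.954, 1.568, 0.093]
wrist_force: [0.3, -0.5, -0.7]
width: 0.0201
```

```bash
python3 - <<'E'
from h import *
plan(*case2w(-.038,.034),.04,-106.6)
E
```

```text
t 46.1 pos [0.6028 0.1465 0.041 ] jaw -106.63 tilt 0.14 w 0.0201 F [ 0.3 -0.5 -0.7] q [ 0.15  0.34  1.44 -0.    1.36  2.01]
shift cm [ 0.1  -0.    0.14] rot [-0.    -0.001 -0.002] rot*deg [-0.  -0.1 -0.1]
```

step_arm:
  motion: "0 0.1 0 0 0 0 0;0 0 0 0 0 0 0;34 0 0 0 0 0 0;34 0 0 0 0 0 0;34 0 0 0 0 0 0;34 0 0 0 0 0 0;34 -1 0 0 0 0 0;34 -3 0 0 0 0 0;34 -4 0 0 0 0 0;34 -4 0 0 0 0 0;34 -3 0 0 0 0 0;34 0 0 2 0 0 0;34 0 0 4 0 0 0;34 0 0 4 0 0 0;34 0 0 4 0 0 0;34 0 0 4 0 0 0;34 0 0 2 0 0 0;34 0 0 0 0 0 0"

```text
time: 47.6
tool_pos: [0.5437, -0.0492, 0.1897]
ee_rot: [0.655, 1.569, -1.212]
wrist_force: [-0.0, 1.0, -0.7]
width: 0.032
```

```bash
python3 - <<'E'
from h import *
from ov import overlay
plan(.6061,-.2173,.1,None)
S=[(*case2w(.034,.036),163.4),(*case2w(-.034,-.036),163.4),(*case2w(.034,-.04),163.4),(*case2w(-.038,.034),163.4)]
im=snapshot('scene')[:,:,::-1]; cv2.imwrite('/tmp/s22.png',im); cv2.imwrite('pics/s22.png',cv2.resize(im,(800,600)))
im=snapshot('top')[:,:,::-1];cv2.imwrite('/tmp/t22.png',im); overlay(im,'top',S,4.4,85,140,260,290,'pics/t5.png',zb=.005)
E
```

```text
Traceback (most recent call last):
  File "h.py", line 28, in plan
    c=[jaw,jaw+180,jaw-180]; j=min(c,key=lambda v:abs((v-a+180)%360-180)) if jaw is not None else a
           ~~~^~~~
TypeError: unsupported operand type(s) for +: 'NoneType' and 'int'
```

```bash
python3 - <<'E'
from h import *
from ov import overlay
plan(.6061,-.2173,.1,-106.6)
S=[(*case2w(.034,.036),163.4),(*case2w(-.034,-.036),163.4),(*case2w(.034,-.04),163.4),(*case2w(-.038,.034),163.4)]
im=snapshot('scene')[:,:,::-1]; cv2.imwrite('/tmp/s22.png',im); cv2.imwrite('pics/s22.png',cv2.resize(im,(800,600)))
im=snapshot('top')[:,:,::-1];cv2.imwrite('/tmp/t22.png',im); overlay(im,'top',S,4.4,85,140,260,290,'pics/t5.png',zb=.005)
E
```

```text
t 47.6 pos [ 0.5437 -0.0492  0.1897] jaw -106.95 tilt 0.13 w 0.032 F [-0.   1.  -0.7] q [-0.19  0.09  1.44 -0.    1.61  1.67]
shift cm [ 9.01 10.86 14.25] rot [-0.006  0.002 -0.001] rot*deg [-0.3  0.1 -0.1]
```

View pics/s22.png

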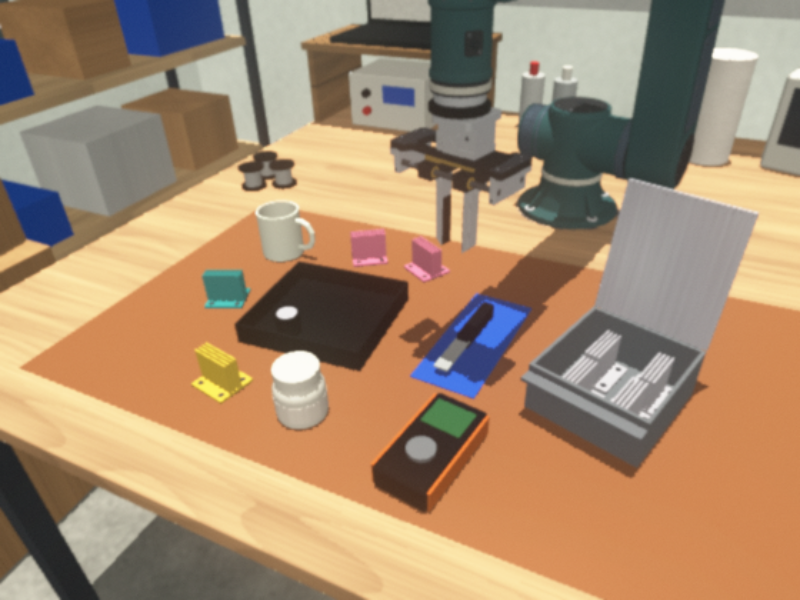

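View pics/t5.png

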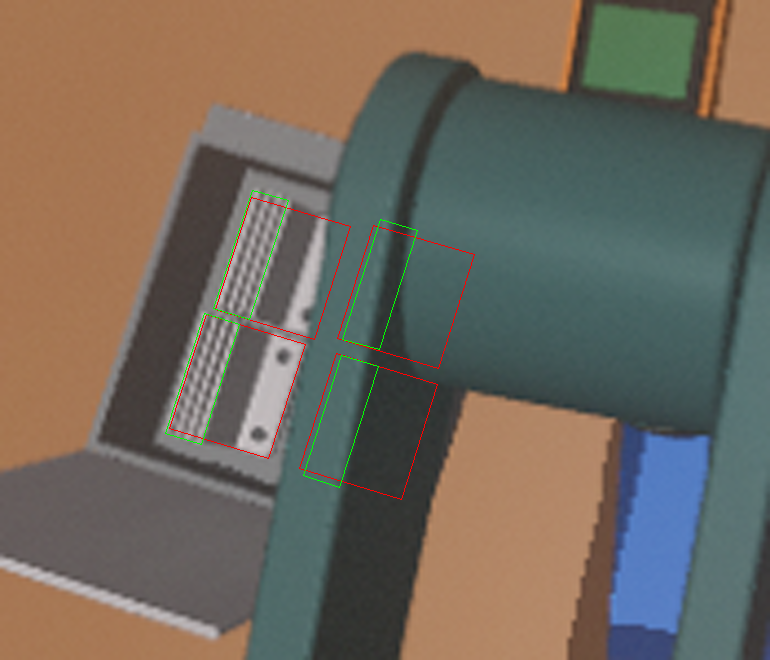

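```bash
python3 - <<'E'
from h import *
plan(*case2w(.16,.25),.234,-106.6)
plan(*case2w(.16,.03),.234,-106.6)
# lid angle from scene: far/near top corners of lid: image pixel top-left corner & right
im=cv2.imread('/tmp/s22.png'); crop(im,410,110,540,260,4,'pics/lid.png')
for th in (1.6,1.7,1.8,1.9):
    q=[]
    for y in(.08,-.08):
        w=case2w(.085-.188*np.cos(th),y); q.append([*w,.075+.188*np.sin(th)])
    print(th,proj('scene',q))
prev=None
for th in np.arange(1.6,-.01,-.1):
    L=.15; x=.085-L*np.cos(th)+.005*np.sin(th)+.008; z=.075+L*np.sin(th)+.005*np.cos(th)+.019
    if prev: print(round(th,2),round(x,4),round(z,4),'ty',round((prev[0]-x)*100,2),'tx',round((prev[1]-z)*100,2))
    else: print(x,z)
    prev=(x,z)
E
```

```text
t 47.7 pos [ 0.5448 -0.0456  0.1894] jaw -106.72 tilt 0.08 w 0.0321 F [-0.6  0.1 -0.3] q [-0.19  0.09  1.44  0.    1.61  1.68]
shift cm [ -4.48 -19.72   1.71] rot [-0.002 -0.001 -0.001] rot*deg [-0.1 -0.  -0.1]
t 47.7 pos [ 0.5448 -0.0456  0.1894] jaw -106.72 tilt 0.08 w 0.0321 F [-0.6  0.1 -0.3] q [-0.19  0.09  1.44  0.    1.61  1.68]
shift cm [ -4.46 -19.76 -20.29] rot [-0.002 -0.001 -0.001] rot*deg [-0.1 -0.  -0.1]
1.6 [[431.18840145 128.08687574]
 [524.23219307 153.35578563]]
1.7 [[435.65369022 125.66791583]
 [527.6090633  150.18071835]]
1.8 [[439.74046946 124.29528102]
 [530.48152652 148.17964337]]
1.9 [[443.41487483 123.93546477]
 [532.83972915 147.31439881]]
0.10237779636040087 0.24379004284471933
1.5 0.0874 0.244 ty 1.5 tx -0.02
1.4 0.0724 0.2427 ty 1.49 tx 0.13
1.3 0.0577 0.2399 ty 1.47 tx 0.28
1.2 0.0433 0.2356 ty 1.44 tx 0.43
1.1 0.0294 0.2299 ty 1.39 tx 0.57
1.0 0.0162 0.2229 ty 1.33 tx 0.7
0.9 0.0037 0.2146 ty 1.25 tx 0.83
0.8 -0.0079 0.2051 ty 1.16 tx 0.95
0.7 -0.0185 0.1945 ty 1.06 tx 1.06
0.6 -0.028 0.1828 ty 0.95 tx 1.16
0.5 -0.0362 0.1703 ty 0.83 tx 1.25
0.4 -0.0432 0.157 ty 0.7 tx 1.33
0.3 -0.0488 0.1431 ty 0.56 tx 1.39
0.2 -0.053 0.1287 ty 0.42 tx 1.44
0.1 -0.0558 0.114 ty 0.27 tx 1.48
-0.0 -0.057 0.099 ty 0.12 tx 1.5
```

View pics/lid.png

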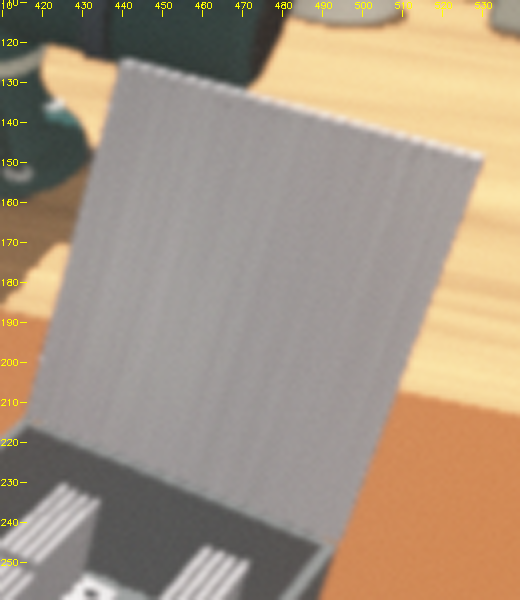

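step_arm:
  motion: "0 -1 -2 0 0 0 0;0 -1.5 -3.5 0 0 0 0;0 -1 -3.5 0 0 0 0;0 -1 -3.5 0 0 0 0;0 0 -3.5 0 0 0 0;0 0 -2.5 0 0 0 0;0 0 -1.3 0 0 0 0;0 0 0 -2 0 0 0;0 0 0 -3 0 0 0;0 0 0 -3 0 0 0;0 0 0 -3 0 0 0;0 0 0 -3 0 0 0;0 0 0 -3 0 0 0;0 0 0 -2 0 0 0;0 0 0 -1 0 0 0;0 0 0 0 0 0 0;0 0 0 0 0 0 0"

```text
time: 49.12
tool_pos: [0.4118, 0.2035, 0.2335]
ee_rot: [-0.319, 1.57, -2.178]
wrist_force: [-0.2, -0.4, 0.6]
width: 0.0007
```

```bash
python3 - <<'E'
from h import *
plan(*case2w(.16,.03),.24,-106.6)
im=snapshot('scene')[:,:,::-1]; cv2.imwrite('/tmp/s23.png',im); crop(im,350,50,540,320,2.2,'pics/s23.png')
E
```

```text
t 49.12 pos [0.4118 0.2035 0.2335] jaw -106.51 tilt 0.06 w 0.0007 F [-0.2 -0.4  0.6] q [ 0.34 -0.12  1.55 -0.    1.7   2.19]
shift cm [-0.65  0.13 -0.25] rot [0.002 0.001 0.   ] rot*deg [0.1 0.1 0. ]
```

View pics/s23.png

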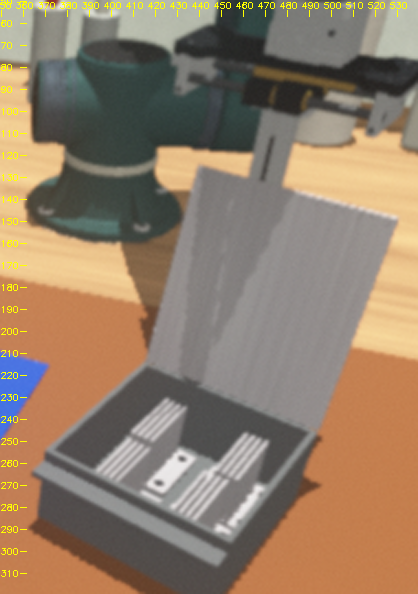

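step_arm:
  motion: "0 -0.3 1.5 0 0 0 0;0 -0.4 1.5 0 0 0 0;0 -0.3 1.5 0 0 0 0;0 0 1.4 0 0 0 0;0 0 1.5 0 0 0 0;0 0.1 1.5 0 0 0 0;0 0.28 1.47 0 0 0 0;0 0.43 1.44 0 0 0 0;0 0.57 1.39 0 0 0 0;0 0.7 1.33 0 0 0 0;0 0.83 1.25 0 0 0 0;0 0.95 1.16 0 0 0 0;0 0 0 0 0 0 0;0 0 0 0 0 0 0"

```text
time: 50.33
tool_pos: [0.5744, 0.1537, 0.2039]
ee_rot: [-1.065, 1.569, -2.927]
wrist_force: [0.2, -0.3, -0.5]
width: 0.0007
```

```bash
python3 - <<'E'
from h import *
plan(*case2w(-.0079,.03),.2051,-106.6)
im=snapshot('scene')[:,:,::-1]; cv2.imwrite('/tmp/s23.png',im); crop(im,350,50,540,320,2.2,'pics/s24.png')
E
```

```text
t 50.33 pos [0.5744 0.1537 0.2039] jaw -106.71 tilt 0.12 w 0.0007 F [ 0.2 -0.3 -0.5] q [ 0.17  0.19  1.29 -0.    1.66  2.03]
shift cm [-0.12 -0.09 -0.38] rot [-0.002  0.001  0.002] rot*deg [-0.1  0.1  0.1]
```

View pics/s24.png

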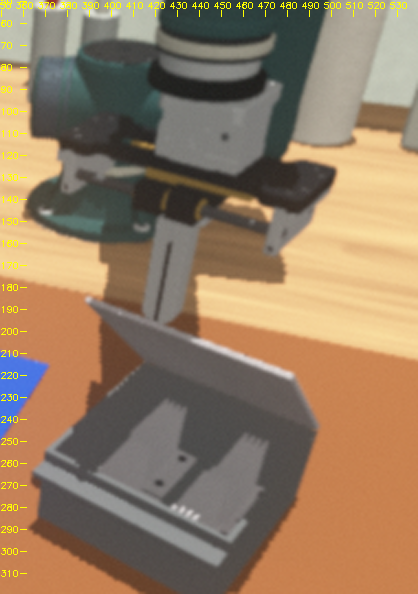

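Works. Next I'll push the lid down to shut.

step_arm:
  motion: "0 1.06 1.06 0 0 0 0;0 1.16 0.95 0 0 0 0;0 1.25 0.83 0 0 0 0;0 1.33 0.7 0 0 0 0;0 1.39 0.56 0 0 0 0;0 1.44 0.42 0 0 0 0;0 1.48 0.27 0 0 0 0;0 1 0.1 0 0 0 0;0 0.4 0 0 0 0 0;0 0.2 0 0 0 0 0;0 0 0 0 0 0 0;0 0 0 0 0 0 0;0 0 0 0 0 0 0"

```text
time: 51.47
tool_pos: [0.6208, 0.1402, 0.0992]
ee_rot: [-0.343, 1.57, -2.204]
wrist_force: [-3.7, -0.5, 7.1]
width: 0.0007
```

```bash
python3 - <<'E'
from h import *
plan(*case2w(-.057,.03),.099,-106.6)
E
```

```text
t 51.47 pos [0.6208 0.1402 0.0992] jaw -106.62 tilt 0.07 w 0.0007 F [-3.7 -0.5  7.1] q [ 0.13  0.33  1.33 -0.    1.48  1.99]
shift cm [ 0.02 -0.   -0.35] rot [-0.     0.001  0.   ] rot*deg [-0.   0.1  0. ]
```

step_arm:
  motion: "0 0.2 0 0 0 0 0;0 0 0 0 0 0 0;0 0 0 0 0 0 0;0 -1 0 0 0 0 0;0 -3 0 0 0 0 0;0 -4 0 0 0 0 0;0 -4 0 0 0 0 0;0 0 -2 1 0 0 0;0 0 -4 1 0 0 0;0 0 -4 1 0 0 0;0 0 -4 1 0 0 0;0 0 -4 1 0 0 0;0 0 -2 0 0 0 0;0 0 0 0 0 0 0"

```text
time: 52.63
tool_pos: [0.4122, 0.1507, 0.2162]
ee_rot: [3.074, 1.57, 1.216]
wrist_force: [1.5, -0.1, 0.4]
width: 0.0004
```

```bash
python3 - <<'E'
from h import *
plan(*case2w(.16,.25),.234,-106.6)
im=snapshot('scene')[:,:,::-1]; cv2.imwrite('/tmp/s25.png',im); cv2.imwrite('pics/s25.png',cv2.resize(im,(800,600)))
crop(im,350,200,505,325,5,'pics/s26.png')
im=snapshot('top')[:,:,::-1]; cv2.imwrite('pics/t25.png',cv2.resize(im,(800,600)))
print(proj('scene',[[*case2w(-.103,.08),.08],[*case2w(-.103,-.08),.08]]))
E
```

```text
t 52.63 pos [0.4122 0.1507 0.2162] jaw -106.49 tilt 0.05 w 0.0004 F [ 1.5 -0.1  0.4] q [ 0.22 -0.16  1.63  0.    1.68  2.08]
shift cm [-1.79 -1.44 16.69] rot [ 0.002 -0.001 -0.   ] rot*deg [ 0.1 -0.1 -0. ]
[[364.04736713 257.75186576]
 [450.15680387 300.87014433]]
```

View pics/s25.png

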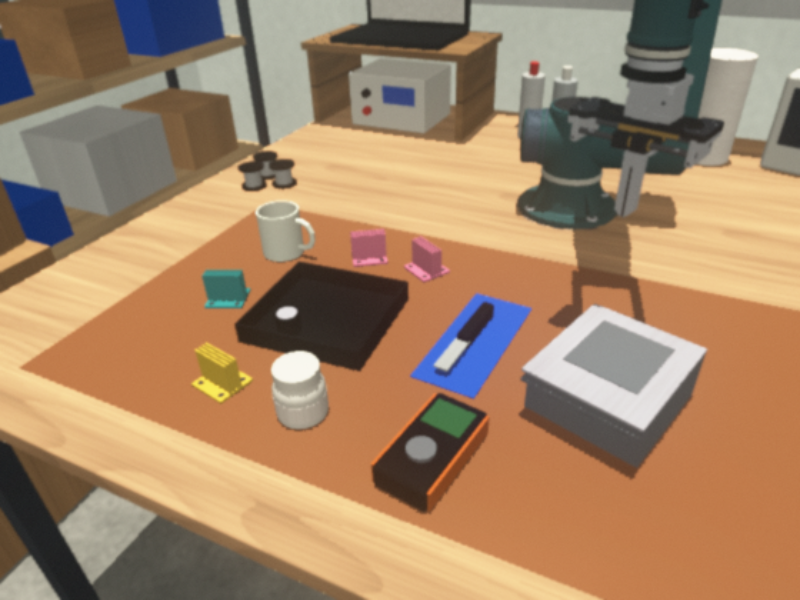

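View pics/s26.png

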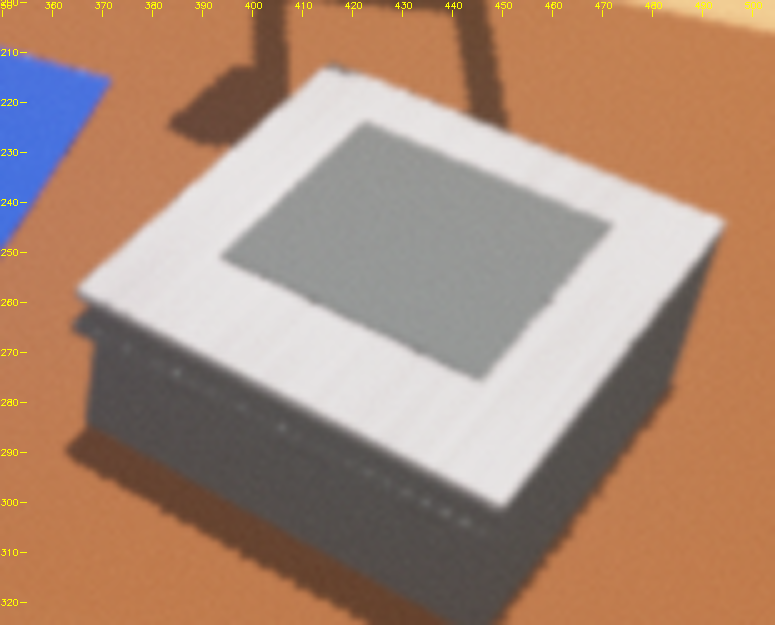

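View pics/t25.png

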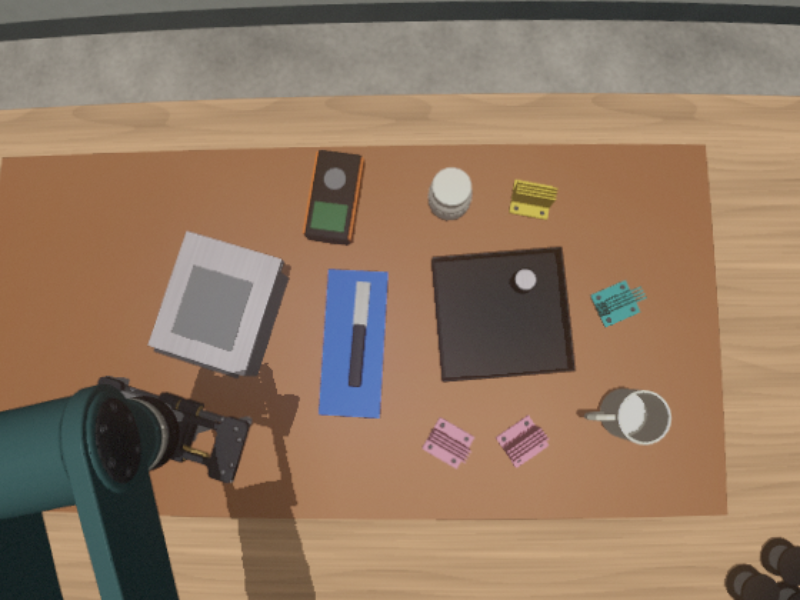

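step_arm:
  motion: "0 0 0 0 0 0 0;0 0 0 0 0 0 0;0 0 0 0 0 0 0;0 0 0 0 0 0 0;0 0 0 0 0 0 0"

```text
time: 53.15
tool_pos: [0.416, 0.1498, 0.2155]
ee_rot: [-0.923, 1.57, -2.785]
wrist_force: [-0.6, 0.4, 1.0]
width: 0.0005
```

```bash
python3 - <<'E'
from bench import robot
print(robot.close_job())
E
```

```text
the job is handed in; nothing more can be done
None
```

I handed the job in at about 53 s of the 210 s allowed. The hand-in reports no verdict, so what follows rests on my own picture checks.

- **Lid opened:** I slid the blade in from the side end of the slot under the lid's lip. I swung the lid to about 1.78 rad with the blade alone, then laid the tool back on the blue mat.
- **Heat sinks:** all four stand on the case floor in a 2 x 2 layout. The first one was found about 26 mm from where I had set it; I did not see why, possibly the random knock. I gripped it again and moved it to a free slot.
- **Lid shut:** I pushed it down with the closed fingers until it stopped at the expected shut height. In the last pictures it matched its starting position to within about 1 px.

**Last checks:** the capacitor is in the bin and the blade tool is on the mat. The mug, jar, multimeter and the pink, turquoise and yellow look-alikes looked unmoved, and the gripper was clear of everything. All four sinks stood upright in the last picture with the lid open; they could not be seen after it shut.

**One disagreement:** in the images the case's front faced mostly away from the robot and only slightly to its right, not "roughly the robot's right" as the task says. I followed the images.

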